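# Gauge the infusion-pole hanger arms and sort them

### The arm

A 6-joint arm with a two-finger parallel gripper is mounted at the origin on the work surface. World frame = base frame: x ahead of the robot, y to its left, z up, the work surface at z = 0. Lengths are in m, angles in rad, forces in N, time in s.
With the tool pointing down it reaches from about 0.275 to 0.975 m from the base axis. Payload 8.4 kg.
Tool frame: the origin (TCP) lies at the very end of the fingers, on their centre line; the grasp point (between the pads) lies 19 mm behind it (robot.pinch_z is the distance from the TCP to the grasp point, in m); y points along the fingers, z is the direction in which the jaws open and shut, and the axes are right-handed (so a half turn about y gives the same grasp; the last joint's range is limited). The gripper opens to 92 mm and grips with 3 to 60 N. Pads are 20 mm wide; open, the fingers measure 128 mm over their backs; the gripper's body (75 mm by 189 mm) begins 69 mm behind the grasp point.
Start: joints at [1.18, 0.353, 1.633, -0, 1.155, -0.002], TCP at [0.237, 0.578, 0.215] pointing down, gripper open.
Joint ranges: [-2.63, 2.63], [-0.92, 2.1], [0.06, 2.66], [-1.3, 4.44], [0, 2.69], [-3.02, 3.02]. Speed limits (rad/s): [2.22, 2.22, 2.79, 3.14, 3.14, 3.14].

### API

Orientations are given as a rotation vector (axis times angle).
In Python, from plant import robot gives the robot as it stands. The module is installed in compiled form; this text tells all that it offers.
- The arm moves only by the tool arm_command, never from a script. Its argument "steps" is a list of rows, each a list of 3 entries, a list of its own where there are three numbers: the shift along the world's x, y, z in m, then the turn about the world's z in rad, then the opening, from 0 (shut) to 1 (fully open). In form: [[[x, y, z], twist, claw], ...]. A call has 1 to 8 rows; each row is the pose to reach, as a shift and turn from the pose measured when the call began; what a row does not reach only later rows make up. A row lasts 1/8 s, in which the tool goes at most 62.5 mm and 10.7 degrees, less where a joint would pass 70% of its speed; a pose out of reach is approached as far as the arm can. A call with a gripper value outside its range is refused whole. The fingers move at their own pace and stop on an object; the grip force is fixed at half the most. Time passes only in rows, so rows that repeat a pose let the fingers close. It gives the time, the measured TCP pose, the force and the opening at its end, in the units of the state.
- robot.read_state(): the state, without advancing time (a new reading comes with each control period).
- robot.grab_frame(name): name is "side" or "top"; returns (picture, depth): 400x640x3 uint8, red, green, blue; 400x640 float32, m along the optical axis (not along the pixel's ray), 0 where there is no reading.
- robot.camera_model(name): a dict with "fx", "fy", "cx", "cy" (pixels), "k1" (the pictures are not rectified: a ray, as slopes to the right and down, at radius r is drawn at 1 + k1 r^2 times it, then the intrinsics apply), "world_from_camera" (4x4, takes a point from camera to world coordinates). Camera axes: x right, y down, z forward; pixel columns grow to the right and rows downward; lengths in m; the calibration is good to about 2 mm. A picture is of the moment at which its call begins. camera_model takes no time and is no camera call.
- robot.hand_in(): hands the job in, once; it reports no verdict.
The state is a dict: "time": time; "joint_pos": joint angles; "joint_vel": joint speeds; "joint_torque": joint torques, N m; "ee_pos": TCP position; "orientation": TCP orientation; "ft_force": force on the tool from outside, world axes, zero at the start; "wrist_torque": the same for the moment, N m; "width": opening from 0.0 (shut) to 1.0 (fully open).
Only numpy, scipy, OpenCV 4.12 (cv2) and the standard library are available. Lean on these libraries where they do the work, as an engineer would, in place of code of your own. Each camera call takes 0.05 s, during which the arm holds its last target.

### The job

Take the go gauge from its stand and push it down into the collar of every hanger arm on the table until it stops: an arm passes if the gauge goes in right down to its flange, and is refused if it stops short. Then lay the arms that pass in the white enamel tray and the refused ones in the ribbed grey tote, each flat on the floor, straight across it with the collar at the side away from the robot. Put the gauge back upright in its stand and leave the bottle and the timer where they are.

Things in the scene. Friction and masses are not known exactly. Their poses are not given: they have to be found in the camera images.
- hanger_a: aluminium hanger arm lying flat, 128 mm long, 200 g: round collar 48 mm across, 44 mm high at one end; bar 20 mm wide, 22 high; upturned lip 36 high at the other end. Origin: underside, mid-length, on the centre line; x along the bar to the collar, z up. Collar axis at x = 40 mm, bar free to grip from x = -50 to 12, lip at -56 to -64. May be absent
- hanger_a_collar (a point): centre of this arm's collar bore, at its underside. Upright bore 28 mm wide. All arms look alike; in some the bore is narrowed deep inside
- hanger_a_plug (a joint): captive plug in this arm's bore, m it has been pushed down: 0 at the start (its top 10 mm below the collar's mouth), slides with about 1 N, stays where it is left. The gauge pushes it ahead of it: about 0.028 when the gauge seats on its flange, jammed at 0.012 in a narrowed bore
- hanger_b: aluminium hanger arm lying flat, 128 mm long, 200 g: round collar 48 mm across, 44 mm high at one end; bar 20 mm wide, 22 high; upturned lip 36 high at the other end. Origin: underside, mid-length, on the centre line; x along the bar to the collar, z up. Collar axis at x = 40 mm, bar free to grip from x = -50 to 12, lip at -56 to -64. May be absent
- hanger_b_collar (a point): centre of this arm's collar bore, at its underside. Upright bore 28 mm wide. All arms look alike; in some the bore is narrowed deep inside
- hanger_b_plug (a joint): captive plug in this arm's bore, m it has been pushed down: 0 at the start (its top 10 mm below the collar's mouth), slides with about 1 N, stays where it is left. The gauge pushes it ahead of it: about 0.028 when the gauge seats on its flange, jammed at 0.012 in a narrowed bore
- hanger_c: aluminium hanger arm lying flat, 128 mm long, 200 g: round collar 48 mm across, 44 mm high at one end; bar 20 mm wide, 22 high; upturned lip 36 high at the other end. Origin: underside, mid-length, on the centre line; x along the bar to the collar, z up. Collar axis at x = 40 mm, bar free to grip from x = -50 to 12, lip at -56 to -64. May be absent
- hanger_c_collar (a point): centre of this arm's collar bore, at its underside. Upright bore 28 mm wide. All arms look alike; in some the bore is narrowed deep inside
- hanger_c_plug (a joint): captive plug in this arm's bore, m it has been pushed down: 0 at the start (its top 10 mm below the collar's mouth), slides with about 1 N, stays where it is left. The gauge pushes it ahead of it: about 0.028 when the gauge seats on its flange, jammed at 0.012 in a narrowed bore
- hanger_d: aluminium hanger arm lying flat, 128 mm long, 200 g: round collar 48 mm across, 44 mm high at one end; bar 20 mm wide, 22 high; upturned lip 36 high at the other end. Origin: underside, mid-length, on the centre line; x along the bar to the collar, z up. Collar axis at x = 40 mm, bar free to grip from x = -50 to 12, lip at -56 to -64. May be absent
- hanger_d_collar (a point): centre of this arm's collar bore, at its underside. Upright bore 28 mm wide. All arms look alike; in some the bore is narrowed deep inside
- hanger_d_plug (a joint): captive plug in this arm's bore, m it has been pushed down: 0 at the start (its top 10 mm below the collar's mouth), slides with about 1 N, stays where it is left. The gauge pushes it ahead of it: about 0.028 when the gauge seats on its flange, jammed at 0.012 in a narrowed bore
- hanger_e: aluminium hanger arm lying flat, 128 mm long, 200 g: round collar 48 mm across, 44 mm high at one end; bar 20 mm wide, 22 high; upturned lip 36 high at the other end. Origin: underside, mid-length, on the centre line; x along the bar to the collar, z up. Collar axis at x = 40 mm, bar free to grip from x = -50 to 12, lip at -56 to -64. May be absent
- hanger_e_collar (a point): centre of this arm's collar bore, at its underside. Upright bore 28 mm wide. All arms look alike; in some the bore is narrowed deep inside
- hanger_e_plug (a joint): captive plug in this arm's bore, m it has been pushed down: 0 at the start (its top 10 mm below the collar's mouth), slides with about 1 N, stays where it is left. The gauge pushes it ahead of it: about 0.028 when the gauge seats on its flange, jammed at 0.012 in a narrowed bore
- gauge: go gauge, 114 mm tall, 220 g, pin down in its stand: steel pin 25 mm thick (lowest 10 mm tapers to 14), flange 40 mm across from z = 38 to 44, black square grip 22 x 22 from z = 44 to 114. Origin: pin's lower end on the axis; z up, x and y square to the grip's flats. Clear bore: sinks till the flange rests on the collar, pin end 6 mm above the arm's underside; narrowed: stops 16 mm higher
- stand: fixed black gauge stand, a round cup 52 mm across, 42 mm high, on a 64 mm foot; bore 32 mm wide, floor 3 mm up; the gauge's flange rests on its rim, pin end 4 mm above the table. Origin: centre of the underside, z up
- tray: fixed white enamelled steel tray for arms that pass, 186 x 236 mm, walls 24 mm high, 3 mm thick, floor 3 mm thick, wire handles on its two long sides. Origin: centre of the underside; x across the 186 mm width, pointing away from the robot's side of the table (world x within 0.15 rad); y along the 236 mm length. Tray and tote may change places
- tote: fixed ribbed grey plastic tote for refused arms, 186 x 236 mm, walls 36 mm high, 5 mm thick, floor 5 mm thick. Origin and axes as for the tray
- sanitiser: white sanitiser bottle, 64 mm across and 150 mm high, a bystander. Origin: centre of its underside
- timer: small white desk timer, 30 x 75 x 75 mm, a bystander. Origin: centre of its underside
Mind the look-alikes: they are no part of the job. What is shaped like the hanger_e but blue, pink or yellow is not meant.

How it is judged:
On the way, in this order (a step that is already met when the one before it is completed fails the run):
1. the gauge is lifted out of its stand (z of gauge in the frame of stand above 0.05 m), for 0.2 s.
2. the gauge goes right down to its flange into the collar of an arm (((horizontal distance between gauge and hanger_a_collar below 0.007 m and value of joint hanger_a_plug above 0.024 m) or (horizontal distance between gauge and hanger_b_collar below 0.007 m and value of joint hanger_b_plug above 0.024 m) or (horizontal distance between gauge and hanger_c_collar below 0.007 m and value of joint hanger_c_plug above 0.024 m) or (horizontal distance between gauge and hanger_d_collar below 0.007 m and value of joint hanger_d_plug above 0.024 m) or (horizontal distance between gauge and hanger_e_collar below 0.007 m and value of joint hanger_e_plug above 0.024 m))), for 0.2 s.
At the end, for the whole second after the job is handed in: Every arm gauged; passing arms (plug > 24 mm down) in the white tray, refused ones (plug jammed at 9 to 15 mm) in the tote: inside, flat (0.1 rad), within 0.35 rad of its x axis, collar 10 mm or more past the middle, away from the robot; gauge upright, seated in its stand (8 mm); all at rest (((x of hanger_a in the frame of tray between -0.06 and 0.06 m and y of hanger_a in the frame of tray between -0.11 and 0.11 m and z of hanger_a in the frame of tray between -0.002 and 0.014 m and x of hanger_a_collar in the frame of tray above 0.01 m and angle between the x axis of hanger_a and the x axis of tray, either way round below 0.35 rad and value of joint hanger_a_plug above 0.024 m) or (x of hanger_a in the frame of tote between -0.06 and 0.06 m and y of hanger_a in the frame of tote between -0.11 and 0.11 m and z of hanger_a in the frame of tote between -0.002 and 0.014 m and x of hanger_a_collar in the frame of tote above 0.01 m and angle between the x axis of hanger_a and the x axis of tote, either way round below 0.35 rad and value of joint hanger_a_plug between 0.009 and 0.015 m)) and angle between each of hanger_a, hanger_b, hanger_c, hanger_d, hanger_e, gauge's own z axis and vertical below 0.1 rad and linear speed of each of hanger_a, hanger_b, hanger_c, hanger_d, hanger_e, gauge below 0.02 m/s and ((x of hanger_b in the frame of tray between -0.06 and 0.06 m and y of hanger_b in the frame of tray between -0.11 and 0.11 m and z of hanger_b in the frame of tray between -0.002 and 0.014 m and x of hanger_b_collar in the frame of tray above 0.01 m and angle between the x axis of hanger_b and the x axis of tray, either way round below 0.35 rad and value of joint hanger_b_plug above 0.024 m) or (x of hanger_b in the frame of tote between -0.06 and 0.06 m and y of hanger_b in the frame of tote between -0.11 and 0.11 m and z of hanger_b in the frame of tote between -0.002 and 0.014 m and x of hanger_b_collar in the frame of tote above 0.01 m and angle between the x axis of hanger_b and the x axis of tote, either way round below 0.35 rad and value of joint hanger_b_plug between 0.009 and 0.015 m)) and ((x of hanger_c in the frame of tray between -0.06 and 0.06 m and y of hanger_c in the frame of tray between -0.11 and 0.11 m and z of hanger_c in the frame of tray between -0.002 and 0.014 m and x of hanger_c_collar in the frame of tray above 0.01 m and angle between the x axis of hanger_c and the x axis of tray, either way round below 0.35 rad and value of joint hanger_c_plug above 0.024 m) or (x of hanger_c in the frame of tote between -0.06 and 0.06 m and y of hanger_c in the frame of tote between -0.11 and 0.11 m and z of hanger_c in the frame of tote between -0.002 and 0.014 m and x of hanger_c_collar in the frame of tote above 0.01 m and angle between the x axis of hanger_c and the x axis of tote, either way round below 0.35 rad and value of joint hanger_c_plug between 0.009 and 0.015 m)) and ((x of hanger_d in the frame of tray between -0.06 and 0.06 m and y of hanger_d in the frame of tray between -0.11 and 0.11 m and z of hanger_d in the frame of tray between -0.002 and 0.014 m and x of hanger_d_collar in the frame of tray above 0.01 m and angle between the x axis of hanger_d and the x axis of tray, either way round below 0.35 rad and value of joint hanger_d_plug above 0.024 m) or (x of hanger_d in the frame of tote between -0.06 and 0.06 m and y of hanger_d in the frame of tote between -0.11 and 0.11 m and z of hanger_d in the frame of tote between -0.002 and 0.014 m and x of hanger_d_collar in the frame of tote above 0.01 m and angle between the x axis of hanger_d and the x axis of tote, either way round below 0.35 rad and value of joint hanger_d_plug between 0.009 and 0.015 m)) and ((x of hanger_e in the frame of tray between -0.06 and 0.06 m and y of hanger_e in the frame of tray between -0.11 and 0.11 m and z of hanger_e in the frame of tray between -0.002 and 0.014 m and x of hanger_e_collar in the frame of tray above 0.01 m and angle between the x axis of hanger_e and the x axis of tray, either way round below 0.35 rad and value of joint hanger_e_plug above 0.024 m) or (x of hanger_e in the frame of tote between -0.06 and 0.06 m and y of hanger_e in the frame of tote between -0.11 and 0.11 m and z of hanger_e in the frame of tote between -0.002 and 0.014 m and x of hanger_e_collar in the frame of tote above 0.01 m and angle between the x axis of hanger_e and the x axis of tote, either way round below 0.35 rad and value of joint hanger_e_plug between 0.009 and 0.015 m)) and horizontal distance between gauge and stand below 0.008 m and z of gauge in the frame of stand below 0.01 m); the robot touches nothing.
It fails at once if the bottle or the timer is shifted by more than 30 mm or tipped (distance of any of sanitiser, timer from where it was at the start of the episode above 0.03 m or angle between any of sanitiser, timer's own z axis and vertical above 0.5 rad).
Of hanger_a, hanger_b, hanger_c, hanger_d, hanger_e only 3 to 5 are there at a start; the rules pass over those that are not, and their reading is None.
At some moment in a run one of hanger_a, hanger_b, hanger_c, hanger_d, hanger_e may be knocked a few centimetres aside while the robot is not near it.
It also fails if it takes over 210 s, if anything falls off the work surface, if the arm or the gripper's body presses on something with over 40 N, if the wrist force passes 120 N, or if a joint passes its speed limit or range.

## Working session

There is one attempt and no reset: what is moved stays moved. The work goes in short steps, Python scripts to look and compute and a tool call to move; the robot and the scene stay as the last step left them, time stands still between calls to the robot, and variables do not carry over. Pictures are saved under pics/ and viewed, and the job is handed in when it is done.

Besides the shell and the picture viewer there is one more tool, called as name(argument=value, ...) on one line, values as JSON. arm_command: Moves the arm, as the interface text tells. Its arguments: {"type":"object","properties":{"steps":{"type":"array"}},"required":["steps"]}

```bash
mkdir -p pics
python3 - <<'E'
from plant import robot
import cv2,numpy as np
s=robot.read_state();print(s['time'],s['ee_pos'],s['orientation'],s['ft_force'],s['width'],robot.pinch_z)
for n in('side','top'):
    im,d=robot.grab_frame(n);cv2.imwrite(f'pics/{n}0.png',im[:,:,::-1]);np.save(f'{n}0.npy',d)
    c=robot.camera_model(n);print(n,c)
E
```

```text
0.0 [0.23671433 0.57787676 0.21386319] [-1.55059596  0.30532246 -0.30484415] [ 0.03665691 -0.0288805   0.19349176] 0.9983707097483617 0.0187
side {'fx': 386.3489671146743, 'fy': 386.3489671146743, 'cx': 324.3755342887785, 'cy': 199.30936171579262, 'k1': -0.0665613306184659, 'world_from_camera': array([[ 0.96155851, -0.1912451 ,  0.19705468,  0.3388216 ],
       [-0.27458436, -0.66194697,  0.69744507, -0.77834777],
       [-0.0029432 , -0.72474238, -0.68901366,  0.76813958],
       [ 0.        ,  0.        ,  0.        ,  1.        ]])}
top {'fx': 497.58000312159555, 'fy': 497.58000312159555, 'cx': 322.1660016702061, 'cy': 203.984880361609, 'k1': -0.10232345320014145, 'world_from_camera': array([[ 4.95468554e-04, -9.86822138e-01,  1.61807980e-01,
         3.55636302e-01],
       [-9.99998406e-01, -7.66536292e-04, -1.61282045e-03,
        -2.69082497e-02],
       [ 1.71559861e-03, -1.61806923e-01, -9.86820945e-01,
         1.28831980e+00],
       [ 0.00000000e+00,  0.00000000e+00,  0.00000000e+00,
         1.00000000e+00]])}
```

View pics/top0.png

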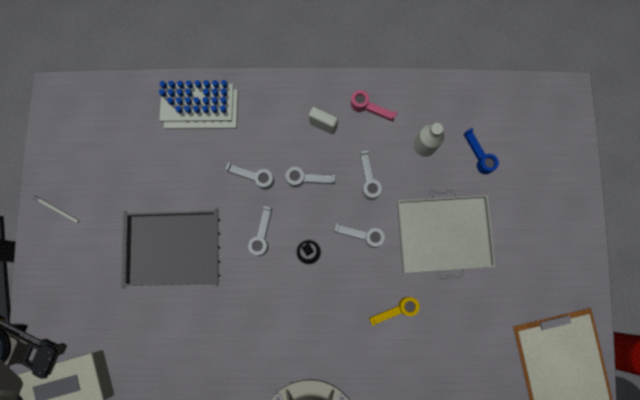

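View pics/side0.png

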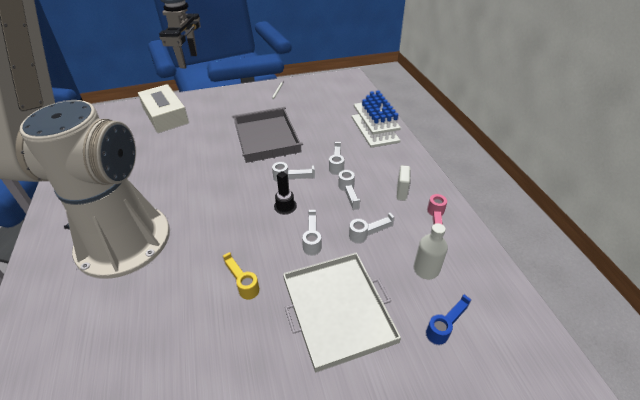

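The top view shows five aluminium arms: collars at about px (263,178), (295,176), (372,188), (258,246) and (375,237). The gauge is at (308,250), the tote on the left, the tray on the right, and the blue, pink and yellow decoys further out. Next I'll measure them.

```bash
cat > h.py <<'E'
import numpy as np,cv2
from plant import robot
def undist(c,uv):
    K=np.array([[c['fx'],0,c['cx']],[0,c['fy'],c['cy']],[0,0,1.]])
    return cv2.undistortPoints(np.asarray(uv,float).reshape(-1,1,2),K,np.array([c['k1'],0,0,0,0.])).reshape(-1,2)
def cloud(n,d):
    c=robot.camera_model(n);h,w=d.shape
    u,v=np.meshgrid(np.arange(w),np.arange(h))
    r=undist(c,np.stack([u.ravel(),v.ravel()],1))
    P=np.concatenate([r,np.ones((len(r),1))],1)*d.reshape(-1,1)
    T=c['world_from_camera'];return (P@T[:3,:3].T+T[:3,3]).reshape(h,w,3)
def atz(n,uv,z):
    c=robot.camera_model(n);r=undist(c,uv);T=c['world_from_camera']
    D=np.c_[r,np.ones(len(r))]@T[:3,:3].T
    t=(z-T[2,3])/D[:,2];return T[:3,3]+D*t[:,None]
def proj(n,P):
    c=robot.camera_model(n);T=np.linalg.inv(c['world_from_camera']);P=np.atleast_2d(P)
    K=np.array([[c['fx'],0,c['cx']],[0,c['fy'],c['cy']],[0,0,1.]])
    return cv2.projectPoints(np.asarray(P,float),cv2.Rodrigues(T[:3,:3])[0],T[:3,3],K,np.array([c['k1'],0,0,0,0.]))[0].reshape(-1,2)
def ortho(n,im,z,x0,x1,y0,y1,res):
    # world-plane rectification: rows = x descending, cols = y descending
    xs=np.arange(x1,x0,-res);ys=np.arange(y1,y0,-res)
    Y,X=np.meshgrid(ys,xs)
    p=proj(n,np.stack([X.ravel(),Y.ravel(),np.full(X.size,z)],1)).reshape(X.shape+(2,)).astype(np.float32)
    return cv2.remap(im,p[...,0],p[...,1],cv2.INTER_LINEAR)
E
python3 - <<'E'
from h import *
im=cv2.imread('pics/top0.png');d=np.load('top0.npy')
cv2.imwrite('pics/crop1.png',cv2.resize(im[140:270,215:400],None,fx=4.3,fy=4.3,interpolation=cv2.INTER_CUBIC))
P=cloud('top',d);print('table z',np.median(P[:,:,2][100:120,400:410]),P[330:350,250:300,2].mean())
for n in('top','side'):
    im=cv2.imread(f'pics/{n}0.png')
    cv2.imwrite(f'pics/o_{n}44.png',ortho(n,im,0.044,0.2,0.56,-0.25,0.25,0.000667))
    P=cloud(n,np.load(f'{n}0.npy')).reshape(-1,3)
    P=P[(P[:,2]>.015)&(P[:,2]<.2)&(P[:,0]>.15)&(P[:,0]<.65)&(abs(P[:,1])<.3)]
    print(n,len(P))
    m=np.zeros((500,600),np.uint8);hz=np.zeros((500,600))
    a=((.65-P[:,0])*1000).astype(int);b=((.3-P[:,1])*1000).astype(int);m[a,b]=255
    np.maximum.at(hz,(a,b),P[:,2])
    m=cv2.morphologyEx(m,cv2.MORPH_CLOSE,np.ones((7,7)))
    k,l,st,ce=cv2.connectedComponentsWithStats(m)
    for i in range(1,k):
        if st[i,4]>500:
            g=hz[l==i];print(n,'x %.3f y %.3f'%(.65-ce[i,1]/1e3,.3-ce[i,0]/1e3),st[i,4],'zmax %.3f'%np.percentile(g[g>0],98))
E
```

```text
table z -0.0008835152014301517 0.002428474875242269
top 4025
top x 0.632 y 0.138 2605 zmax 0.047
top x 0.633 y 0.010 3021 zmax 0.047
top x 0.610 y -0.155 2113 zmax 0.048
top x 0.475 y -0.237 661 zmax 0.028
top x 0.485 y 0.128 3275 zmax 0.048
top x 0.453 y 0.247 2708 zmax 0.042
top x 0.485 y -0.134 3215 zmax 0.047
top x 0.442 y 0.006 1852 zmax 0.122
top x 0.293 y -0.217 3270 zmax 0.047
side 3687
side x 0.631 y 0.118 1152 zmax 0.045
side x 0.634 y 0.007 2186 zmax 0.044
side x 0.611 y -0.159 1845 zmax 0.045
side x 0.489 y -0.245 1097 zmax 0.025
side x 0.492 y 0.124 2689 zmax 0.045
side x 0.453 y 0.238 1859 zmax 0.038
side x 0.498 y -0.095 971 zmax 0.035
side x 0.479 y -0.164 1496 zmax 0.045
side x 0.443 y -0.004 1406 zmax 0.119
side x 0.306 y -0.248 1608 zmax 0.046
side x 0.279 y -0.182 1216 zmax 0.035
```

View pics/crop1.png

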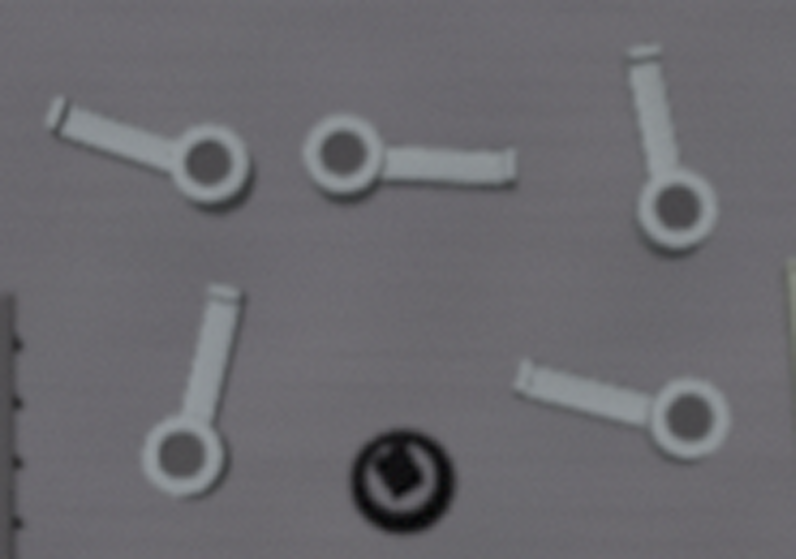

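View pics/o_top44.png

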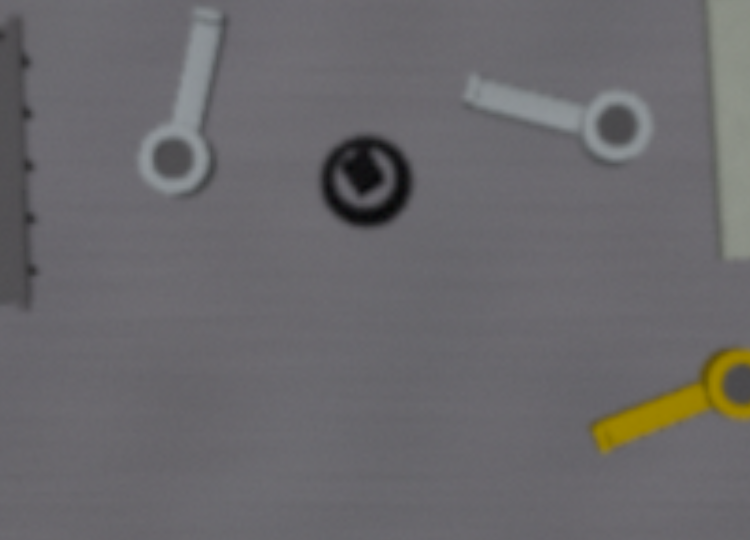

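View pics/o_side44.png

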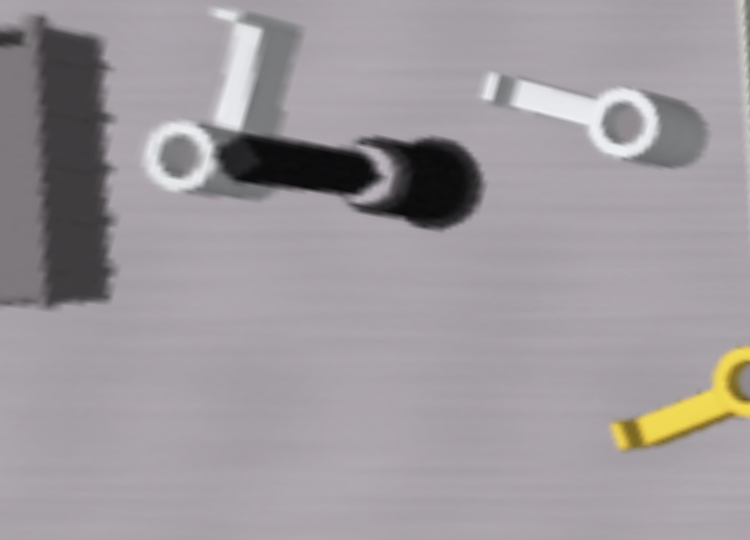

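```bash
cat >> h.py <<'E'
GUESS=None
def rings(n,im,res=0.0005,x0=.22,x1=.70,y0=-.3,y1=.3,guess=None,rad=.02,z=.044):
    g=cv2.cvtColor(im,cv2.COLOR_BGR2GRAY)
    o=ortho(n,g,z,x0,x1,y0,y1,res).astype(np.float32)
    R=int(.028/res);yy,xx=np.mgrid[-R:R+1,-R:R+1];r=np.hypot(xx,yy)*res
    t=((r>.0145)&(r<.0235)).astype(np.float32);t=cv2.GaussianBlur(t,(0,0),2)
    mk=(r<.026).astype(np.float32)
    s=cv2.matchTemplate(o,t,cv2.TM_CCORR_NORMED if 0 else cv2.TM_CCOEFF_NORMED,mask=mk)
    s=np.nan_to_num(s);out=[]
    if guess is None:
        s2=s.copy()
        for k in range(12):
            _,v,_,p=cv2.minMaxLoc(s2)
            if v<.55:break
            out.append((x1-(p[1]+R)*res,y1-(p[0]+R)*res,v));cv2.circle(s2,p,int(.03/res),-1,-1)
    else:
        for gx,gy in guess:
            i=(x1-gx)/res-R;j=(y1-gy)/res-R;k=rad/res
            a,b,c,d=[int(max(0,q)) for q in(i-k,i+k,j-k,j+k)]
            _,v,_,p=cv2.minMaxLoc(s[a:b,c:d]);out.append((x1-(p[1]+a+R)*res,y1-(p[0]+c+R)*res,v))
    return out
E
python3 - <<'E'
from h import *
for n in('top','side'):
    for r in rings(n,cv2.imread(f'pics/{n}0.png')):print(n,np.round(r,4))
s=robot.read_state();from scipy.spatial.transform import Rotation as R
print(R.from_rotvec(s['orientation']).as_matrix().round(3))
P=cloud('side',np.load('side0.npy'));print('side table',np.median(P[330:360,100:150,2]))
# grip corners, top 114+4 => z .118
for n in('top','side'):
    im=cv2.imread(f'pics/{n}0.png')
    o=ortho(n,im,.118,.36,.51,-.08,.08,.00025);cv2.imwrite(f'pics/g_{n}.png',o)
    o=ortho(n,im,.042,.36,.51,-.08,.08,.00025);cv2.imwrite(f'pics/gs_{n}.png',o)
E
python3 -c "
import cv2,numpy as np
a=[cv2.imread(f'pics/{k}.png') for k in('g_top','g_side')];b=[cv2.imread(f'pics/{k}.png') for k in('gs_top','gs_side')]
o=np.vstack([np.hstack(a),np.hstack(b)]);print(o.shape);o=cv2.convertScaleAbs(o,alpha=1.8,beta=20);cv2.imwrite('pics/gg.png',cv2.resize(o,None,fx=.5,fy=.5) if 0 else cv2.resize(o,(640,600)))"
```

```text
top [0.635  0.0425 0.9016]
top [0.4545 0.135  0.8987]
top [ 0.4765 -0.1615  0.8945]
top [0.629  0.123  0.8841]
top [ 0.602  -0.1565  0.8786]
top [ 0.3035 -0.2455  0.8781]
side [0.636  0.0385 0.9418]
side [ 0.603  -0.16    0.9273]
side [ 0.4785 -0.1645  0.9202]
side [0.456  0.131  0.9195]
side [ 0.3055 -0.248   0.8928]
side [0.63   0.1185 0.8922]
[[ 0.925 -0.     0.379]
 [-0.379 -0.001  0.925]
 [-0.    -1.    -0.001]]
side table -0.0003675517348920576
(1202, 1280, 3)
```

View pics/gg.png

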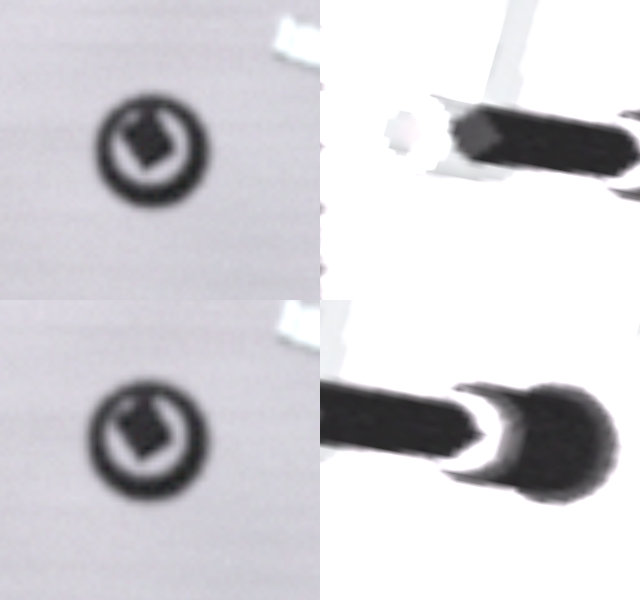

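Run:
```python
from h import *
im=cv2.imread('pics/side0.png')
o=ortho('side',im,.118,.415,.475,-.04,.04,.0001333)
g=cv2.convertScaleAbs(o,alpha=2.5,beta=0)
t=ortho('top',cv2.imread('pics/top0.png'),.118,.415,.475,-.03,.05,.0001333)
cv2.imwrite('pics/gface.png',np.vstack([g,cv2.convertScaleAbs(t,alpha=3)])[:, :600] if 0 else cv2.resize(np.hstack([g,cv2.convertScaleAbs(t,alpha=3)]),None,fx=.66,fy=.66));print(o.shape)
```

```text
(451, 601, 3)
```

View pics/gface.png

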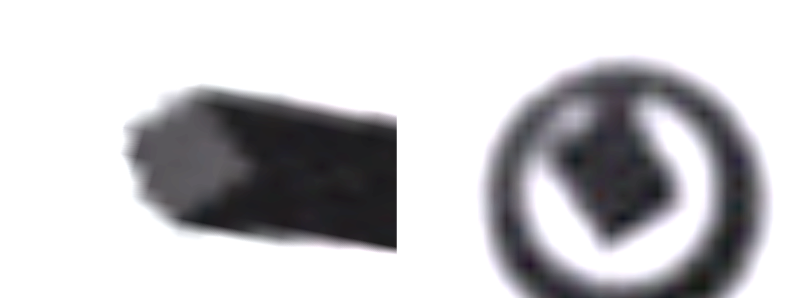

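arm_command(steps=[[[0.205,-0.573,0],-0.545,1],[[0.205,-0.573,0],-0.545,1],[[0.205,-0.573,0],-0.545,1],[[0.205,-0.573,0],-0.545,1],[[0.205,-0.573,0],-0.545,1],[[0.205,-0.573,0],-0.545,1],[[0.205,-0.573,0],-0.545,1],[[0.205,-0.573,0],-0.545,1]])

```text
time: 1.1
ee_pos: [0.4054, 0.1056, 0.2142]
orientation: [-1.446, 0.728, -0.728]
ft_force: [0.7, 0.7, 0.5]
width: 0.999
```

arm_command(steps=[[[0.036,-0.101,0],0,1],[[0.036,-0.101,0],0,1],[[0.036,-0.101,0],0,1],[[0.036,-0.101,-0.03],0,1],[[0.036,-0.101,-0.03],0,1]])

```text
time: 1.72
ee_pos: [0.4394, 0.0053, 0.1827]
orientation: [-1.448, 0.732, -0.725]
ft_force: [-0.0, 1.1, 0.3]
width: 0.998
```

```bash
cat > look.py <<'E'
import sys
from h import *
from scipy.spatial.transform import Rotation as R
def st():
    s=robot.read_state();M=R.from_rotvec(s['orientation']).as_matrix()
    print('t %.2f'%s['time'],'tcp',s['ee_pos'].round(4),'jaw deg %.1f'%np.degrees(np.arctan2(M[1,2],M[0,2])),'tilt',M[:,1].round(3),'F',np.round(s['ft_force'],1),'w %.3f'%s['width'],'q6 %.2f'%s['joint_pos'][5])
def snap(n,tag):
    im,d=robot.grab_frame(n);im=im[:,:,::-1].copy();cv2.imwrite(f'pics/{n}_{tag}.png',im);np.save(f'{n}_{tag}.npy',d);return im,d
E
python3 - <<'E'
from look import *
st();im,_=snap('side','1');im2,_=snap('top','1')
cv2.imwrite('pics/v1.png',np.hstack([cv2.resize(im[100:250,200:400],(400,300)),cv2.resize(im2[170:320,210:410],(400,300))]))
E
```

```text
t 1.73 tcp [0.4394 0.0053 0.1827] jaw deg 36.5 tilt [-0.005 -0.    -1.   ] F [-0.   1.1  0.3] w 0.998 q6 -0.63
```

View pics/v1.png

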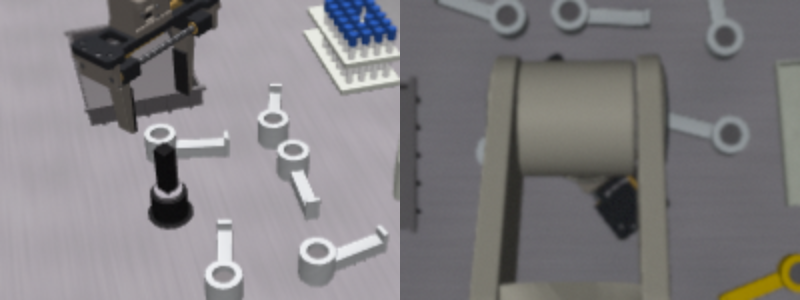

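Run:
```python
from look import *
s=robot.read_state();M=R.from_rotvec(s['orientation']).as_matrix();p=s['ee_pos']
pts=[p,p+M[:,2]*.046,p-M[:,2]*.046,p+M[:,2]*.064,p-M[:,2]*.064]
print(proj('side',pts).round(1));print(proj('side',[[.4415,.0045,.118]]))
im=cv2.imread('pics/side_1.png')
for i,q in enumerate(proj('side',pts)):cv2.circle(im,tuple(int(round(a*8)) for a in q),8,(0,0,255),-1,shift=3)
cv2.imwrite('pics/v2.png',cv2.resize(im[100:220,210:350],None,fx=5,fy=5,interpolation=cv2.INTER_CUBIC))
```

```text
[[278.5 153.4]
 [290.6 144.9]
 [265.8 162.5]
 [295.2 141.7]
 [260.6 166.1]]
[[280.87775181 173.94548048]]
```

View pics/v2.png

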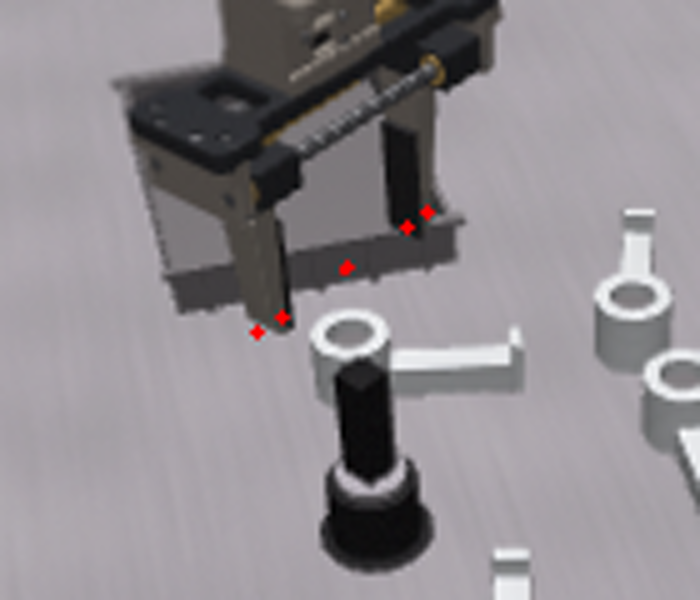

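arm_command(steps=[[[0.0,0.0,-0.055],0,1],[[0.0,0.0,-0.103],0,1],[[0.0,0.0,-0.103],0,1],[[0.0,0.0,-0.103],0,1],[[0.0,0.0,-0.103],0,0.1],[[0.0,0.0,-0.103],0,0.1],[[0.0,0.0,-0.103],0,0.1],[[0.0,0.0,-0.103],0,0.1]])

```text
time: 2.82
ee_pos: [0.4412, 0.0053, 0.0817]
orientation: [-1.446, 0.728, -0.727]
ft_force: [-0.0, -0.2, 0.1]
width: 0.589
```

Run:
```python
from look import *
st();im,_=snap('side','2')
cv2.imwrite('pics/v3.png',cv2.resize(im[100:220,210:350],None,fx=5,fy=5,interpolation=cv2.INTER_CUBIC))
st()
```

```text
t 2.83 tcp [0.4412 0.0053 0.0817] jaw deg 36.6 tilt [-0.001 -0.    -1.   ] F [-0.  -0.2  0.1] w 0.589 q6 -0.63
t 2.88 tcp [0.4411 0.0053 0.0816] jaw deg 36.6 tilt [-0.001 -0.    -1.   ] F [-0.4  0.3 -0.4] w 0.548 q6 -0.63
```

View pics/v3.png

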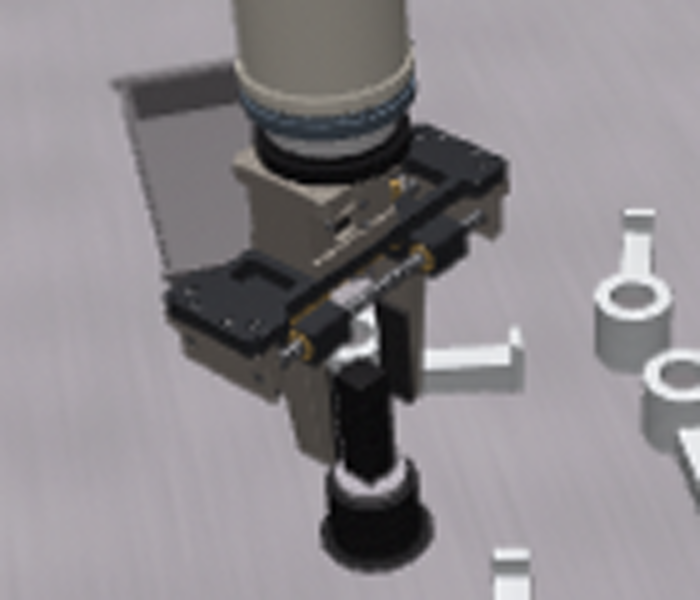

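arm_command(steps=[[[0,0,0],0,0.1],[[0,0,0],0,0.1],[[0,0,0],0,0.1],[[0,0,0],0,0.1],[[0,0,0],0,0.1]])

```text
time: 3.5
ee_pos: [0.4412, 0.0053, 0.0816]
orientation: [-1.446, 0.728, -0.727]
ft_force: [1.2, 0.3, -1.2]
width: 0.238
```

arm_command(steps=[[[0,0,0.055],0,0.1],[[0,0,0.07],0,0.1],[[0,0,0.07],0,0.1],[[0.036,-0.168,0.07],0,0.1],[[0.036,-0.168,0.07],0,0.1],[[0.036,-0.168,0.07],0,0.1],[[0.036,-0.168,0.07],0,0.1],[[0.036,-0.168,0.07],0,0.1]])

```text
time: 4.5
ee_pos: [0.4758, -0.162, 0.1499]
orientation: [-1.446, 0.732, -0.725]
ft_force: [-0.6, 0.7, -2.5]
width: 0.238
```

Run:
```python
from look import *
st();im,_=snap('side','3');im2,_=snap('top','3')
cv2.imwrite('pics/v4.png',np.hstack([cv2.resize(im[150:300,220:420],(400,300)),cv2.resize(im2[170:320,260:460],(400,300))]))
```

```text
t 4.50 tcp [ 0.4758 -0.162   0.1499] jaw deg 36.5 tilt [-0.004  0.001 -1.   ] F [-0.6  0.7 -2.5] w 0.238 q6 -0.97
```

View pics/v4.png

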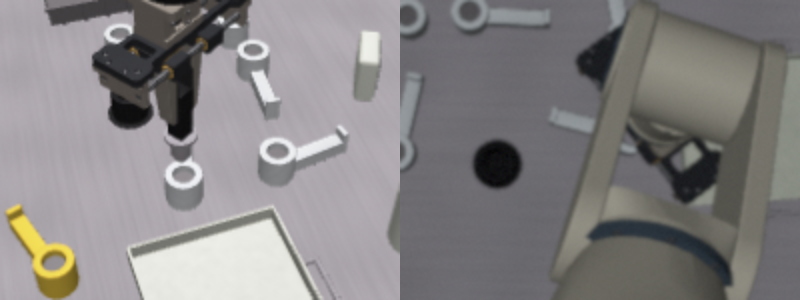

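arm_command(steps=[[[0.0015,-0.001,-0.015],0,0.1],[[0.0015,-0.001,-0.025],0,0.1],[[0.0015,-0.001,-0.03],0,0.1],[[0.0015,-0.001,-0.035],0,0.1]])

```text
time: 5.1
ee_pos: [0.4777, -0.1623, 0.1151]
orientation: [-1.447, 0.729, -0.724]
ft_force: [-0.5, -0.0, -2.4]
width: 0.241
```

arm_command(steps=[[[0,0,-0.004],0,0.1],[[0,0,-0.008],0,0.1],[[0,0,-0.012],0,0.1],[[0,0,-0.014],0,0.1]])

```text
time: 5.6
ee_pos: [0.4778, -0.1624, 0.101]
orientation: [-1.447, 0.729, -0.725]
ft_force: [0.4, 0.2, -1.5]
width: 0.24
```

arm_command(steps=[[[0,0,-0.002],0,0.1],[[0,0,-0.004],0,0.1],[[0,0,-0.005],0,0.1]])

```text
time: 5.98
ee_pos: [0.4778, -0.1624, 0.0959]
orientation: [-1.447, 0.729, -0.725]
ft_force: [-0.0, 0.1, -1.3]
width: 0.24
```

Passed the narrowing depth (0.0996) without resistance. I'll go on to the flange at about 0.0836.

arm_command(steps=[[[0,0,-0.004],0,0.1],[[0,0,-0.008],0,0.1],[[0,0,-0.011],0,0.1],[[0,0,-0.0125],0,0.1],[[0,0,-0.0135],0,0.1],[[0,0,-0.0135],0,0.1]])

```text
time: 6.72
ee_pos: [0.478, -0.1625, 0.0836]
orientation: [-1.447, 0.729, -0.725]
ft_force: [-4.1, 1.3, 14.4]
width: 0.237
```

arm_command(steps=[[[0,0,0.04],0,0.1],[[0,0,0.07],0,0.1],[[0,0,0.07],0,0.1],[[0.1245,0.0045,0.07],0,0.1],[[0.1245,0.0045,0.07],0,0.1],[[0.1245,0.0045,0.07],0,0.1],[[0.1245,0.0045,0.07],0,0.1],[[0.1245,0.0045,0.07],0,0.1]])

```text
time: 7.72
ee_pos: [0.6008, -0.1579, 0.1527]
orientation: [-1.447, 0.731, -0.724]
ft_force: [0.3, 0.1, -1.4]
width: 0.237
```

Run:
```python
from look import *
st();im,_=snap('side','4');im2,_=snap('top','4')
for n,i in(('side',im),('top',im2)):
    print(n,[np.round(r,4) for r in rings(n,i)])
cv2.imwrite('pics/v5.png',np.hstack([cv2.resize(im[100:280,240:480],(400,300)),cv2.resize(im2[100:280,220:460],(400,300))]))
```

```text
t 7.72 tcp [ 0.6008 -0.1579  0.1527] jaw deg 36.6 tilt [-0.005  0.001 -1.   ] F [ 0.3  0.1 -1.4] w 0.237 q6 -0.90
side [array([ 0.603 , -0.16  ,  0.9283]), array([0.456 , 0.131 , 0.9211]), array([ 0.477 , -0.1645,  0.9153]), array([ 0.3055, -0.248 ,  0.8921])]
top [array([0.635 , 0.0425, 0.9029]), array([0.4545, 0.135 , 0.8981]), array([0.629 , 0.123 , 0.8849])]
```

View pics/v5.png

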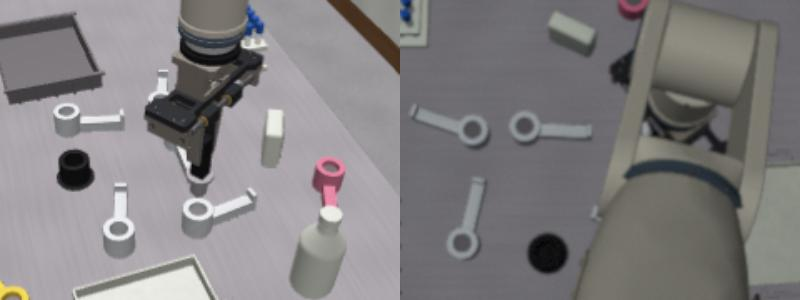

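arm_command(steps=[[[0.0017,0,-0.015],0,0.1],[[0.0017,0,-0.028],0,0.1],[[0.0017,0,-0.033],0,0.1],[[0.0017,0,-0.038],0,0.1],[[0.0017,0,-0.042],0,0.1],[[0.0017,0,-0.046],0,0.1],[[0.0017,0,-0.05],0,0.1],[[0.0017,0,-0.051],0,0.1]])

```text
time: 8.82
ee_pos: [0.6031, -0.1581, 0.1023]
orientation: [-1.447, 0.73, -0.725]
ft_force: [0.1, 0.2, -2.0]
width: 0.237
```

arm_command(steps=[[[0,0,-0.002],0,0.1],[[0,0,-0.004],0,0.1],[[0,0,-0.005],0,0.1]])

```text
time: 9.2
ee_pos: [0.6032, -0.1581, 0.0973]
orientation: [-1.447, 0.73, -0.725]
ft_force: [-0.4, 0.0, -1.7]
width: 0.239
```

arm_command(steps=[[[0,0,-0.004],0,0.1],[[0,0,-0.008],0,0.1],[[0,0,-0.012],0,0.1],[[0,0,-0.014],0,0.1],[[0,0,-0.0147],0,0.1],[[0,0,-0.0147],0,0.1]])

```text
time: 9.95
ee_pos: [0.6032, -0.1581, 0.0837]
orientation: [-1.447, 0.729, -0.725]
ft_force: [-4.2, 1.1, 10.2]
width: 0.239
```

arm_command(steps=[[[0,0,0.04],0,0.1],[[0,0,0.07],0,0.1],[[0,0,0.07],0,0.1],[[0.034,0.1986,0.07],0,0.1],[[0.034,0.1986,0.07],0,0.1],[[0.034,0.1986,0.07],0,0.1],[[0.034,0.1986,0.07],0,0.1],[[0.034,0.1986,0.07],0,0.1]])

```text
time: 10.95
ee_pos: [0.6364, 0.041, 0.1522]
orientation: [-1.449, 0.73, -0.722]
ft_force: [-0.3, -0.2, -2.0]
width: 0.238
```

Run:
```python
from look import *
st();im,_=snap('side','5');im2,_=snap('top','5')
for n,i in(('side',im),('top',im2)):
    print(n,[np.round(r,4) for r in rings(n,i)])
cv2.imwrite('pics/v5.png',np.hstack([cv2.resize(im[100:280,240:480],(400,300)),cv2.resize(im2[100:280,220:460],(400,300))]))
```

```text
t 10.95 tcp [0.6364 0.041  0.1522] jaw deg 36.7 tilt [-0.005 -0.    -1.   ] F [-0.3 -0.2 -2. ] w 0.238 q6 -0.58
side [array([0.636 , 0.0385, 0.9417]), array([0.456 , 0.131 , 0.9228]), array([ 0.602 , -0.159 ,  0.9211]), array([ 0.477 , -0.1645,  0.9163]), array([ 0.3055, -0.248 ,  0.8933]), array([0.629 , 0.1185, 0.7561])]
top [array([ 0.4755, -0.161 ,  0.8937]), array([ 0.3035, -0.2455,  0.8784]), array([ 0.6005, -0.156 ,  0.8748])]
```

View pics/v5.png

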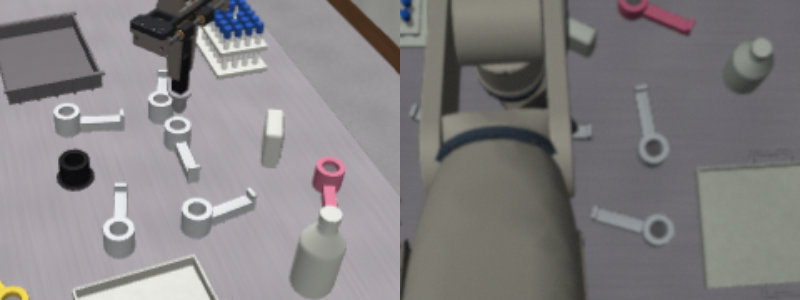

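arm_command(steps=[[[-0.0012,-0.0003,-0.015],0,0.1],[[-0.0012,-0.0003,-0.028],0,0.1],[[-0.0012,-0.0003,-0.033],0,0.1],[[-0.0012,-0.0003,-0.038],0,0.1],[[-0.0012,-0.0003,-0.042],0,0.1],[[-0.0012,-0.0003,-0.046],0,0.1],[[-0.0012,-0.0003,-0.05],0,0.1],[[-0.0012,-0.0003,-0.051],0,0.1]])

```text
time: 12.05
ee_pos: [0.6355, 0.0391, 0.1016]
orientation: [-1.448, 0.731, -0.725]
ft_force: [0.5, 2.0, -0.6]
width: 0.236
```

arm_command(steps=[[[0,0,-0.002],0,0.1],[[0,0,-0.004],0,0.1],[[0,0,-0.005],0,0.1]])

```text
time: 12.42
ee_pos: [0.6355, 0.0391, 0.0965]
orientation: [-1.448, 0.731, -0.725]
ft_force: [-0.5, 1.5, -0.9]
width: 0.237
```

arm_command(steps=[[[0,0,-0.004],0,0.1],[[0,0,-0.008],0,0.1],[[0,0,-0.011],0,0.1],[[0,0,-0.013],0,0.1],[[0,0,-0.0139],0,0.1],[[0,0,-0.0139],0,0.1]])

```text
time: 13.18
ee_pos: [0.6356, 0.0391, 0.0837]
orientation: [-1.447, 0.73, -0.725]
ft_force: [-1.6, 2.0, 8.5]
width: 0.236
```

arm_command(steps=[[[0,0,0.04],0,0.1],[[0,0,0.07],0,0.1],[[0,0,0.07],0,0.1],[[-0.006,0.0815,0.07],0,0.1],[[-0.006,0.0815,0.07],0,0.1],[[-0.006,0.0815,0.07],0,0.1],[[-0.006,0.0815,0.07],0,0.1],[[-0.006,0.0815,0.07],0,0.1]])

```text
time: 14.18
ee_pos: [0.6296, 0.1195, 0.1533]
orientation: [-1.448, 0.731, -0.725]
ft_force: [-0.1, -0.8, -1.3]
width: 0.236
```

Run:
```python
from look import *
st();im,_=snap('side','6');im2,_=snap('top','6')
for n,i in(('side',im),('top',im2)):
    print(n,[np.round(r,4) for r in rings(n,i)])
cv2.imwrite('pics/v6.png',np.hstack([cv2.resize(im[60:240,240:480],(400,300)),cv2.resize(im2[100:280,220:460],(400,300))]))
```

```text
t 14.18 tcp [0.6296 0.1195 0.1533] jaw deg 36.5 tilt [-0.004 -0.001 -1.   ] F [-0.1 -0.8 -1.3] w 0.236 q6 -0.45
side [array([0.6335, 0.037 , 0.9367]), array([0.456 , 0.131 , 0.9227]), array([ 0.602 , -0.159 ,  0.9215]), array([ 0.477 , -0.1645,  0.9163]), array([ 0.3055, -0.248 ,  0.8929]), array([0.63  , 0.1185, 0.8918])]
top [array([ 0.4755, -0.161 ,  0.8941]), array([ 0.3035, -0.2455,  0.8798]), array([ 0.6005, -0.156 ,  0.8733]), array([0.633 , 0.0405, 0.8124])]
```

View pics/v6.png

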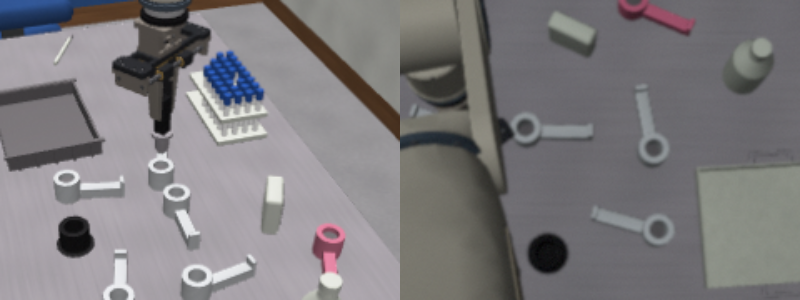

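arm_command(steps=[[[-0.0005,0.0015,-0.015],0,0.1],[[-0.0005,0.0015,-0.028],0,0.1],[[-0.0005,0.0015,-0.033],0,0.1],[[-0.0005,0.0015,-0.038],0,0.1],[[-0.0005,0.0015,-0.042],0,0.1],[[-0.0005,0.0015,-0.046],0,0.1],[[-0.0005,0.0015,-0.05],0,0.1],[[-0.0005,0.0015,-0.052],0,0.1]])

```text
time: 15.28
ee_pos: [0.6293, 0.1213, 0.1014]
orientation: [-1.447, 0.731, -0.726]
ft_force: [-0.3, 1.5, -0.7]
width: 0.236
```

arm_command(steps=[[[0,0,-0.002],0,0.1],[[0,0,-0.004],0,0.1],[[0,0,-0.005],0,0.1]])

```text
time: 15.65
ee_pos: [0.6299, 0.1212, 0.0992]
orientation: [-1.447, 0.73, -0.727]
ft_force: [-7.2, -2.6, 27.7]
width: 0.24
```

arm_command(steps=[[[0,0,0.04],0,0.1],[[0,0,0.055],0,0.1],[[0,0,0.055],0,0.1],[[-0.174,0.012,0.055],0,0.1],[[-0.174,0.012,0.055],0,0.1],[[-0.174,0.012,0.055],0,0.1],[[-0.174,0.012,0.055],0,0.1],[[-0.174,0.012,0.055],0,0.1]])

```text
time: 16.65
ee_pos: [0.4562, 0.1333, 0.1537]
orientation: [-1.447, 0.729, -0.726]
ft_force: [0.1, 0.6, -1.9]
width: 0.234
```

Run:
```python
from look import *
st();im,_=snap('side','7');im2,_=snap('top','7')
for n,i in(('side',im),('top',im2)):
    print(n,[np.round(r,4) for r in rings(n,i)])
cv2.imwrite('pics/v7.png',np.hstack([cv2.resize(im[80:260,200:440],(400,300)),cv2.resize(im2[100:280,220:460],(400,300))]))
```

```text
t 16.65 tcp [0.4562 0.1333 0.1537] jaw deg 36.5 tilt [-0.002 -0.    -1.   ] F [ 0.1  0.6 -1.9] w 0.234 q6 -0.36
side [array([0.6335, 0.037 , 0.9359]), array([0.456 , 0.131 , 0.9229]), array([ 0.602 , -0.159 ,  0.9218]), array([ 0.477 , -0.1645,  0.9166]), array([ 0.3055, -0.248 ,  0.8929]), array([0.6285, 0.1185, 0.8908])]
top [array([0.6325, 0.0415, 0.8946]), array([ 0.4755, -0.161 ,  0.8937]), array([0.6275, 0.1225, 0.8844]), array([ 0.3035, -0.2455,  0.8771]), array([ 0.6005, -0.156 ,  0.8737])]
```

View pics/v7.png

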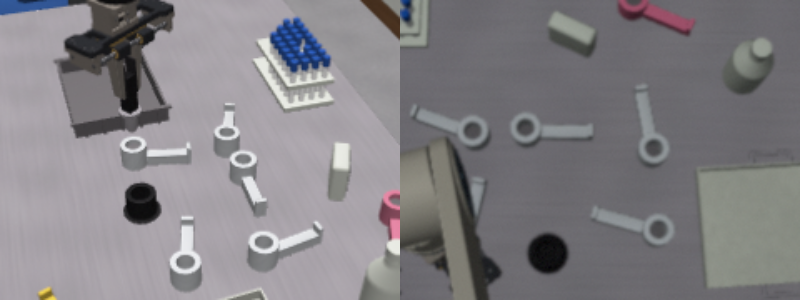

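arm_command(steps=[[[-0.001,-0.0003,-0.015],0,0.1],[[-0.001,-0.0003,-0.028],0,0.1],[[-0.001,-0.0003,-0.033],0,0.1],[[-0.001,-0.0003,-0.038],0,0.1],[[-0.001,-0.0003,-0.042],0,0.1],[[-0.001,-0.0003,-0.046],0,0.1],[[-0.001,-0.0003,-0.05],0,0.1],[[-0.001,-0.0003,-0.052],0,0.1]])

```text
time: 17.75
ee_pos: [0.4561, 0.133, 0.1018]
orientation: [-1.446, 0.73, -0.727]
ft_force: [-0.8, 0.0, -1.4]
width: 0.235
```

arm_command(steps=[[[0,0,-0.002],0,0.1],[[0,0,-0.004],0,0.1],[[0,0,-0.005],0,0.1]])

```text
time: 18.12
ee_pos: [0.4569, 0.1331, 0.099]
orientation: [-1.446, 0.729, -0.728]
ft_force: [-7.9, -3.6, 38.6]
width: 0.238
```

arm_command(steps=[[[0,0,0.04],0,0.1],[[0,0,0.055],0,0.1],[[0,0,0.055],0,0.1],[[-0.0157,-0.1278,0.055],0,0.1],[[-0.0157,-0.1278,0.055],0,0.1],[[-0.0157,-0.1278,0.055],0,0.1],[[-0.0157,-0.1278,0.055],0,0.1],[[-0.0157,-0.1278,0.055],0,0.1]])

```text
time: 19.12
ee_pos: [0.4411, 0.0063, 0.1535]
orientation: [-1.446, 0.728, -0.726]
ft_force: [0.0, 0.9, -2.4]
width: 0.238
```

Run:
```python
from look import *
st();im,_=snap('side','8');im2,_=snap('top','8')
for n,i in(('side',im),('top',im2)):
    print(n,[np.round(r,4) for r in rings(n,i)])
cv2.imwrite('pics/v8.png',np.hstack([cv2.resize(im[80:260,200:440],(400,300)),cv2.resize(im2[100:280,220:460],(400,300))]))
# stand centre from frames 4 (clear of robot): black cup rim at z=.042
for n in('side','top'):
    o=cv2.cvtColor(ortho(n,cv2.imread(f'pics/{n}_7.png'),.042,.39,.49,-.05,.06,.0005),cv2.COLOR_BGR2GRAY)
    print(n,o.min(),np.median(o))
    b=(o<55).astype(np.uint8);k,l,s_,c=cv2.connectedComponentsWithStats(b);i=1+np.argmax(s_[1:,4]);print(s_[i],.49-c[i][1]*.0005,.06-c[i][0]*.0005)
    cv2.imwrite(f'pics/st_{n}.png',cv2.convertScaleAbs(o,alpha=2.5))
cv2.imwrite('pics/st.png',np.hstack([cv2.resize(cv2.imread(f'pics/st_{n}.png'),None,fx=1.8,fy=1.8) for n in('side','top')]))
```

```text
t 19.12 tcp [0.4411 0.0063 0.1535] jaw deg 36.6 tilt [-0.001  0.    -1.   ] F [ 0.   0.9 -2.4] w 0.238 q6 -0.63
side [array([0.6335, 0.037 , 0.9355]), array([ 0.602 , -0.159 ,  0.9216]), array([ 0.477 , -0.1645,  0.9166]), array([ 0.3055, -0.248 ,  0.8928]), array([0.6285, 0.1185, 0.8905])]
top [array([0.6325, 0.0415, 0.8943]), array([ 0.4755, -0.161 ,  0.894 ]), array([0.6275, 0.1225, 0.8834]), array([ 0.3035, -0.2455,  0.8774]), array([ 0.6005, -0.156 ,  0.8755])]
side 9 164.0
[   67    47   153   115 14195] 0.44031944346600915 -0.015509792180345192
top 3 106.0
[   50    43   118   118 10895] 0.43914011014226706 0.0059150986691142715
```

View pics/v8.png

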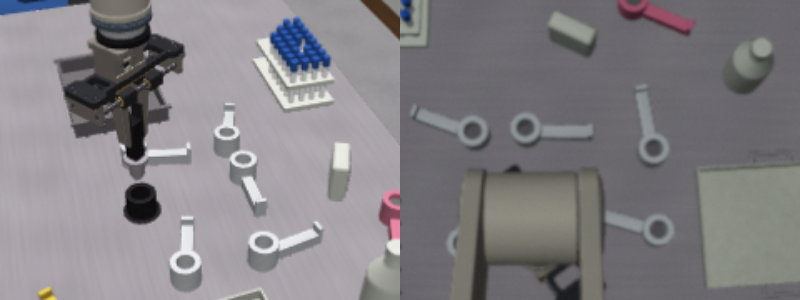

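View pics/st.png

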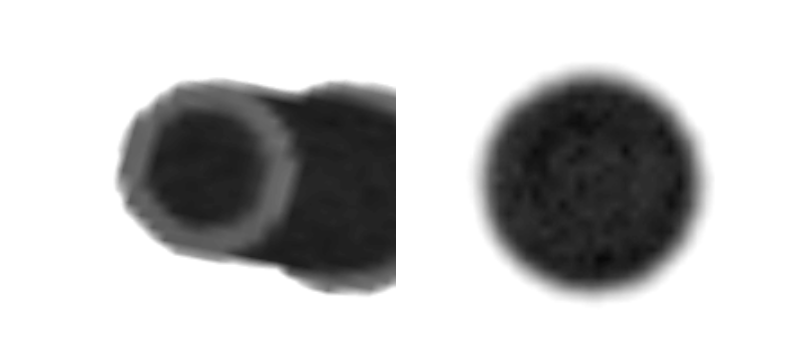

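arm_command(steps=[[[0.0003,-0.001,-0.02],0,0.1],[[0.0003,-0.001,-0.035],0,0.1],[[0.0003,-0.001,-0.045],0,0.1],[[0.0003,-0.001,-0.055],0,0.1],[[0.0003,-0.001,-0.062],0,0.1],[[0.0003,-0.001,-0.068],0,0.1],[[0.0003,-0.001,-0.0715],0,0.1],[[0.0003,-0.001,-0.0725],0,0.1]])

```text
time: 20.23
ee_pos: [0.4415, 0.0054, 0.0815]
orientation: [-1.446, 0.728, -0.726]
ft_force: [-4.2, 0.5, 12.6]
width: 0.235
```

arm_command(steps=[[[0,0,0],0,0.6],[[0,0,0],0,0.6],[[0,0,0],0,0.6],[[0,0,0],0,0.6],[[0,0,0.05],0,0.6],[[0,0,0.1],0,0.6],[[0,0,0.15],0,0.6],[[-0.05,0,0.2],0,0.6]])

```text
time: 21.22
ee_pos: [0.3989, 0.0054, 0.2779]
orientation: [-1.445, 0.726, -0.728]
ft_force: [-0.0, 0.0, 0.8]
width: 0.602
```

arm_command(steps=[[[-0.06,0.06,0.03],0,0.6],[[-0.12,0.12,0.03],0,0.6],[[-0.16,0.18,0.03],0,0.6],[[-0.16,0.24,0.03],0,0.6],[[-0.16,0.28,0.03],0,0.6],[[-0.16,0.3,0.03],0,0.6]])

```text
time: 21.98
ee_pos: [0.2376, 0.3077, 0.3082]
orientation: [-1.445, 0.724, -0.726]
ft_force: [0.9, -0.4, 0.6]
width: 0.599
```

Run:
```python
from look import *
st();im,_=snap('side','9');im2,_=snap('top','9')
for n,i in(('side',im),('top',im2)):
    print(n,[np.round(r,4) for r in rings(n,i)])
```

```text
t 21.98 tcp [0.2376 0.3077 0.3082] jaw deg 36.8 tilt [ 0.002  0.001 -1.   ] F [ 0.9 -0.4  0.6] w 0.599 q6 0.27
side [array([0.6335, 0.037 , 0.9363]), array([ 0.602 , -0.159 ,  0.9225]), array([0.456 , 0.131 , 0.9212]), array([ 0.477 , -0.1645,  0.9172]), array([ 0.3055, -0.248 ,  0.8936]), array([0.6285, 0.1185, 0.8908])]
top [array([0.4545, 0.135 , 0.8974]), array([ 0.4755, -0.161 ,  0.8941]), array([0.6325, 0.0415, 0.8941]), array([0.6275, 0.1225, 0.8836]), array([ 0.3035, -0.2455,  0.8796]), array([ 0.6005, -0.156 ,  0.8743]), array([0.442 , 0.007 , 0.5933])]
```

View pics/top_9.png

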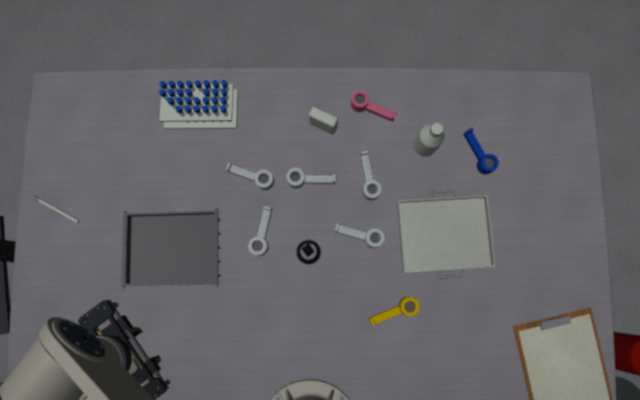

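View pics/side_9.png

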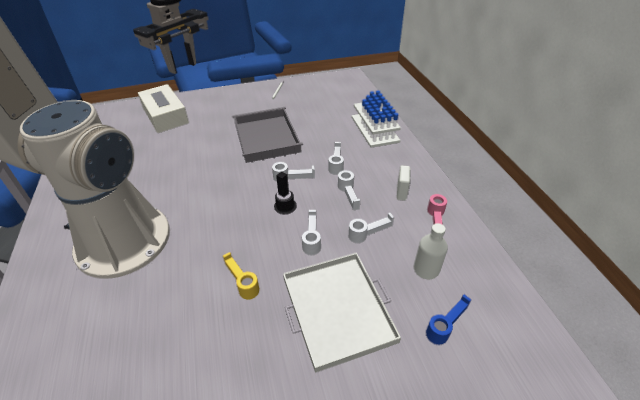

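```bash
cat >> look.py <<'E'
def bars(cs,tag):
    """cs: list of (x,y) collar; per view: direction collar->lip via bright bar pixels at z=.022"""
    for (x,y) in cs:
        out=[]
        for n in('top','side'):
            im=cv2.imread(f'pics/{n}_{tag}.png');g=cv2.cvtColor(im,cv2.COLOR_BGR2GRAY)
            r=rings(n,im,guess=[(x,y)])[0];res=.0005
            o=ortho(n,g,.022,r[0]-.12,r[0]+.12,r[1]-.12,r[1]+.12,res)
            med=np.median(o);thr=med+ (35 if n=='top' else 45)
            i,j=np.nonzero(o>thr);X=.12-i*res;Y=.12-j*res;d=np.hypot(X,Y)
            # ring seen at .022 is offset; use 32..88 mm annulus
            k=(d>.032)&(d<.088);X,Y=X[k],Y[k]
            a=np.arctan2(Y,X);h=np.histogram(a,72,(-np.pi,np.pi))
            hs=h[0]+np.roll(h[0],1)+np.roll(h[0],-1)
            a0=(h[1][np.argmax(hs)]+.5*(h[1][1]-h[1][0]))
            k=np.abs(np.angle(np.exp(1j*(a-a0))))<.35
            X,Y=X[k],Y[k]
            vx,vy,_,_=cv2.fitLine(np.c_[X,Y].astype(np.float32),cv2.DIST_HUBER,0,.01,.01).ravel()
            if vx*np.cos(a0)+vy*np.sin(a0)<0:vx,vy=-vx,-vy
            # bar mid-point (d=60mm) world
            out.append((r[0],r[1],r[2],np.degrees(np.arctan2(vy,vx)),X.mean()+r[0],Y.mean()+r[1],k.sum()))
        for n,q in zip(('top','side'),out):print(n,'collar %.4f %.4f s%.2f lipdir %.1f barpt %.4f %.4f n%d'%q)
E
python3 - <<'E'
from look import *
bars([(.628,.1205),(.633,.039),(.601,-.1575),(.4555,.133),(.4765,-.163)],'9')
print('tray',atz('top',[(398,201),(490,196),(494,267),(403,273)],.024).round(4)[:,:2].tolist())
print('tote',atz('top',[(125,212),(217,210),(219,285),(124,286)],.036).round(4)[:,:2].tolist())
im=cv2.imread('pics/top_9.png');im2=cv2.imread('pics/side_9.png')
a=cv2.resize(im[185:285,390:500],None,fx=3.6,fy=3.6,interpolation=2);b=cv2.resize(im[200:300,115:225],None,fx=3.6,fy=3.6,interpolation=2)
cv2.imwrite('pics/bins.png',np.hstack([a,b]))
cv2.imwrite('pics/bins2.png',np.hstack([cv2.resize(im2[250:370,280:400],None,fx=3.3,fy=3.3,interpolation=2),cv2.resize(im2[100:170,225:305],None,fx=4.9,fy=5.66,interpolation=2)]))
E
```

```text
top collar 0.6275 0.1225 s0.88 lipdir 70.7 barpt 0.6469 0.1779 n2532
side collar 0.6285 0.1185 s0.89 lipdir 72.8 barpt 0.6503 0.1767 n3237
top collar 0.6325 0.0415 s0.89 lipdir -89.8 barpt 0.6319 -0.0177 n2488
side collar 0.6335 0.0370 s0.94 lipdir -88.6 barpt 0.6330 -0.0229 n3685
top collar 0.6005 -0.1560 s0.87 lipdir 12.4 barpt 0.6561 -0.1441 n2095
side collar 0.6020 -0.1590 s0.92 lipdir 9.6 barpt 0.6605 -0.1489 n3680
top collar 0.4545 0.1350 s0.90 lipdir -11.6 barpt 0.5120 0.1234 n2618
side collar 0.4560 0.1310 s0.92 lipdir -11.8 barpt 0.5132 0.1182 n3375
top collar 0.4755 -0.1610 s0.89 lipdir 75.0 barpt 0.4904 -0.1044 n2425
side collar 0.4770 -0.1645 s0.92 lipdir 75.0 barpt 0.4937 -0.1078 n3999
tray [[0.5709, -0.2249], [0.5844, -0.4678], [0.3998, -0.4689], [0.3862, -0.2336]]
tote [[0.5396, 0.4807], [0.5452, 0.2399], [0.3555, 0.2289], [0.3503, 0.4724]]
```

View pics/bins.png

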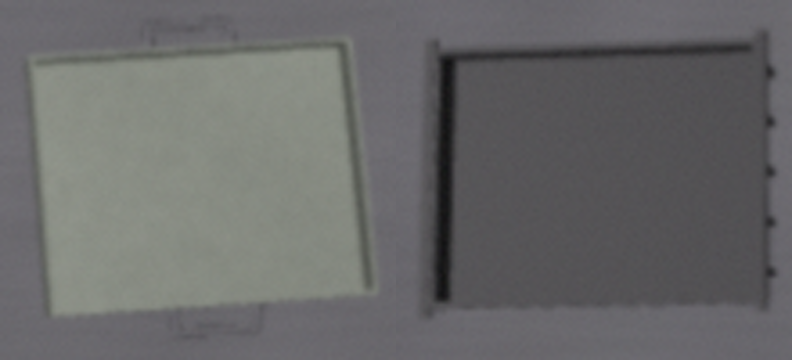

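View pics/bins2.png

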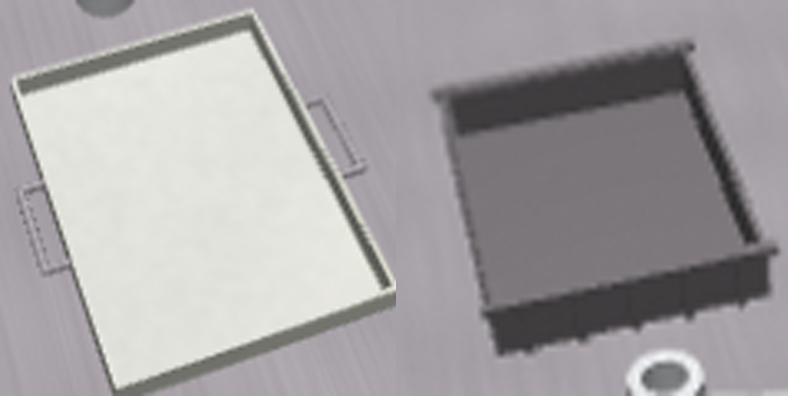

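Run:
```python
from look import *
def f(l,n,uv,z):
    p=atz(n,uv,z)[:,:2];c=p.mean(0)
    # corners order: far-left? print side lengths, yaw
    print(l,n,p.round(3).tolist(),'c',c.round(4))
    for i in range(4):
        v=p[(i+1)%4]-p[i];print('   len %.3f ang %.1f'%(np.hypot(*v),np.degrees(np.arctan2(v[1],v[0]))))
f('tray','top',[(398.3,198.9),(487.8,195.6),(495,266.1),(403.9,272.5)],.024)
f('tray','side',[(284.5,273.6),(356.4,253),(399.4,337.9),(315.8,368.2)],.024)
f('tote','top',[(125.3,211.1),(216.7,208.9),(216.7,285.6),(124.7,287.5)],.036)
f('tote','side',[(234,116.8),(284.6,108),(300.9,143.8),(244.4,154.8)],.036)
```

```text
tray top [[0.576, -0.226], [0.585, -0.462], [0.402, -0.472], [0.387, -0.236]] c [ 0.4879 -0.3488]
   len 0.236 ang -87.8
   len 0.184 ang -177.0
   len 0.236 ang 93.6
   len 0.189 ang 3.0
tray side [[0.393, -0.241], [0.575, -0.23], [0.586, -0.463], [0.406, -0.476]] c [ 0.4899 -0.3525]
   len 0.182 ang 3.6
   len 0.234 ang -87.2
   len 0.181 ang -176.0
   len 0.235 ang 93.0
tote top [[0.542, 0.48], [0.548, 0.241], [0.354, 0.235], [0.347, 0.47]] c [0.4476 0.3565]
   len 0.239 ang -88.5
   len 0.194 ang -178.2
   len 0.236 ang 91.8
   len 0.196 ang 2.8
tote side [[0.355, 0.465], [0.541, 0.473], [0.547, 0.235], [0.362, 0.228]] c [0.4514 0.3504]
   len 0.187 ang 2.4
   len 0.238 ang -88.7
   len 0.185 ang -177.7
   len 0.237 ang 91.8
```

arm_command(steps=[[[0.06,-0.01,-0.06],-0.18,0.6],[[0.12,-0.04,-0.07],-0.36,0.6],[[0.15,-0.1,-0.08],-0.54,0.6],[[0.18,-0.16,-0.08],-0.72,0.6],[[0.2,-0.22,-0.08],-0.904,0.6],[[0.22,-0.28,-0.08],-0.904,0.6],[[0.24,-0.34,-0.08],-0.904,0.6],[[0.25,-0.4,-0.1],-0.904,0.6]])

```text
time: 23.08
ee_pos: [0.4824, -0.0652, 0.2153]
orientation: [-1.071, 1.396, -1.401]
ft_force: [0.7, -0.4, 0.4]
width: 0.598
```

```bash
python3 -c "
from look import *
st()"
```

```text
t 23.07 tcp [ 0.4824 -0.0652  0.2153] jaw deg -15.0 tilt [ 0.004 -0.    -1.   ] F [ 0.7 -0.4  0.4] w 0.598 q6 0.12
```

arm_command(steps=[[[0.006,-0.053,0],0,0.6],[[0.006,-0.053,-0.06],0,0.6],[[0.006,-0.053,-0.12],0,0.6],[[0.006,-0.053,-0.16],0,0.6],[[0.006,-0.053,-0.16],0,0.6]])

```text
time: 23.7
ee_pos: [0.4854, -0.1182, 0.0531]
orientation: [-1.075, 1.402, -1.398]
ft_force: [-0.4, -0.3, 0.2]
width: 0.601
```

Run:
```python
from look import *
st();im,_=snap('side','10')
cv2.imwrite('pics/v10.png',cv2.resize(im[170:270,250:390],None,fx=5,fy=5,interpolation=2))
```

```text
t 23.70 tcp [ 0.4854 -0.1182  0.0531] jaw deg -15.0 tilt [-0.002  0.001 -1.   ] F [-0.4 -0.3  0.2] w 0.601 q6 0.02
```

View pics/v10.png

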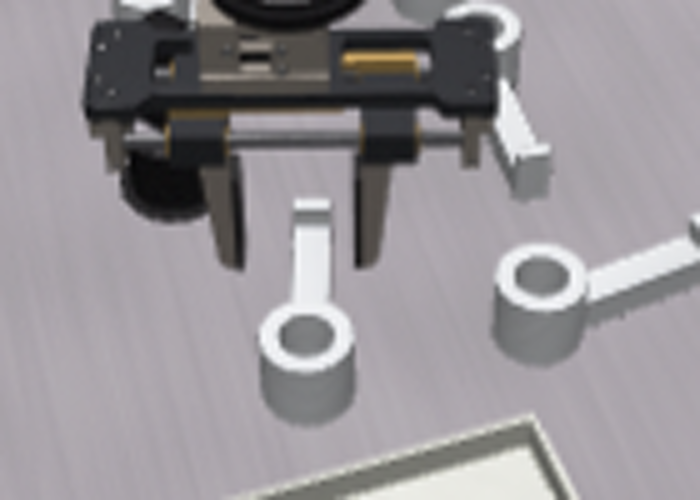

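arm_command(steps=[[[0.0025,0,-0.035],0,0.6],[[0.0025,0,-0.048],0,0.6],[[0.0025,0,-0.05],0,0.1],[[0.0025,0,-0.05],0,0.1],[[0.0025,0,-0.05],0,0.1],[[0.0025,0,-0.05],0,0.1],[[0.0025,0,-0.05],0,0.1],[[0.0025,0,-0.05],0,0.1]])

```text
time: 24.75
ee_pos: [0.4901, -0.1186, 0.0057]
orientation: [-1.072, 1.399, -1.401]
ft_force: [-1.0, -0.1, 7.0]
width: 0.212
```

arm_command(steps=[[[0,0,0.05],0,0.1],[[0,0,0.1],0.15,0.1],[[0,-0.02,0.14],0.33,0.1],[[0,-0.05,0.14],0.51,0.1],[[0,-0.1,0.14],0.69,0.1],[[0,-0.15,0.14],0.87,0.1],[[0,-0.2,0.14],1.05,0.1],[[0,-0.25,0.14],1.23,0.1]])

```text
time: 25.75
ee_pos: [0.4896, -0.37, 0.1456]
orientation: [-1.518, 0.468, -0.468]
ft_force: [0.4, 0.9, -1.0]
width: 0.211
```

Run:
```python
from look import *
st();im,_=snap('side','11')
cv2.imwrite('pics/v11.png',cv2.resize(im[150:350,250:450],None,fx=3,fy=3,interpolation=2))
```

```text
t 25.75 tcp [ 0.4896 -0.37    0.1456] jaw deg 55.8 tilt [ 0.     0.002 -1.   ] F [ 0.4  0.9 -1. ] w 0.211 q6 -1.63
```

View pics/v11.png

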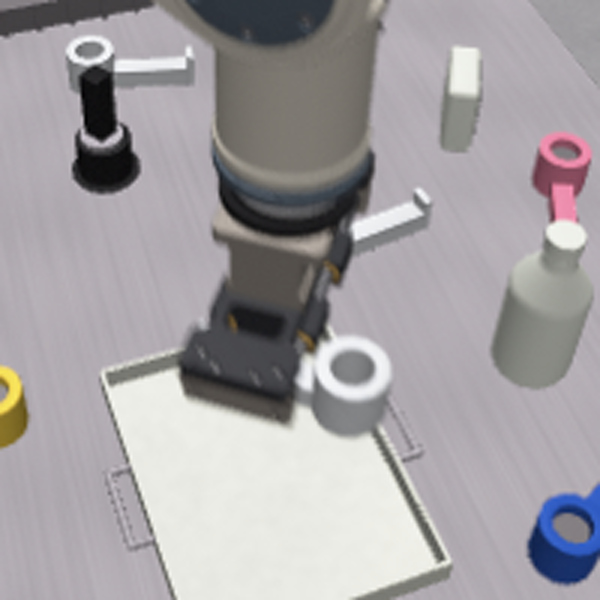

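arm_command(steps=[[[-0.003,-0.03,0],0.18,0.1],[[-0.003,-0.051,0],0.36,0.1],[[-0.003,-0.051,0],0.54,0.1],[[-0.003,-0.051,-0.03],0.649,0.1],[[-0.003,-0.051,-0.08],0.649,0.1],[[-0.003,-0.051,-0.115],0.649,0.1],[[-0.003,-0.051,-0.125],0.649,0.1]])

```text
time: 26.68
ee_pos: [0.4855, -0.4253, 0.0186]
orientation: [-1.568, -0.049, 0.05]
ft_force: [0.4, 1.1, -0.9]
width: 0.212
```

Run:
```python
from look import *
st();im,_=snap('side','12')
cv2.imwrite('pics/v12.png',cv2.resize(im[200:400,250:450],None,fx=3,fy=3,interpolation=2))
```

```text
t 26.68 tcp [ 0.4855 -0.4253  0.0186] jaw deg 93.6 tilt [-0.     0.002 -1.   ] F [ 0.4  1.1 -0.9] w 0.212 q6 -2.36
```

View pics/v12.png

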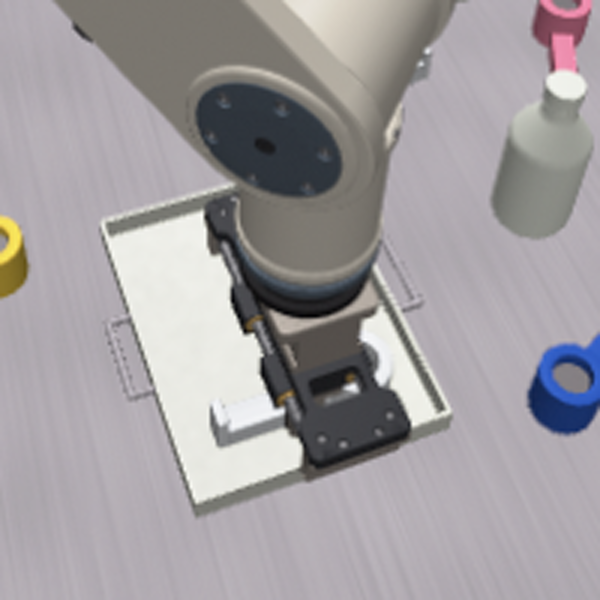

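arm_command(steps=[[[0.001,0.005,-0.007],0,0.1],[[0.001,0.005,-0.0095],0,0.1],[[0.001,0.005,-0.0095],0,0.1]])

```text
time: 27.1
ee_pos: [0.4873, -0.4209, 0.01]
orientation: [-1.569, -0.051, 0.049]
ft_force: [0.1, 0.2, -1.7]
width: 0.219
```

arm_command(steps=[[[0,0,0],0,0.38],[[0,0,0],0,0.38],[[0,0,0],0,0.38],[[0,0,0.05],0,0.38],[[0,0,0.11],0,0.38],[[0,0,0.17],0,0.5],[[0,0.06,0.17],-0.18,0.6],[[0,0.12,0.17],-0.36,0.6]])

```text
time: 28.1
ee_pos: [0.4875, -0.3002, 0.1811]
orientation: [-1.558, 0.236, -0.241]
ft_force: [0.9, 1.6, 0.2]
width: 0.596
```

Run:
```python
from look import *
st();im,_=snap('side','13')
print([np.round(r,4) for r in rings('side',im,y0=-.5)])
cv2.imwrite('pics/v13.png',cv2.resize(im[150:400,250:450],None,fx=3,fy=2.4,interpolation=2))
```

```text
t 28.10 tcp [ 0.4875 -0.3002  0.1811] jaw deg 72.6 tilt [ 0.003 -0.    -1.   ] F [0.9 1.6 0.2] w 0.596 q6 -1.82
[array([0.456 , 0.131 , 0.9166]), array([ 0.3055, -0.248 ,  0.8899]), array([ 0.535 , -0.417 ,  0.8196]), array([ 0.6035, -0.1595,  0.6503])]
```

View pics/v13.png

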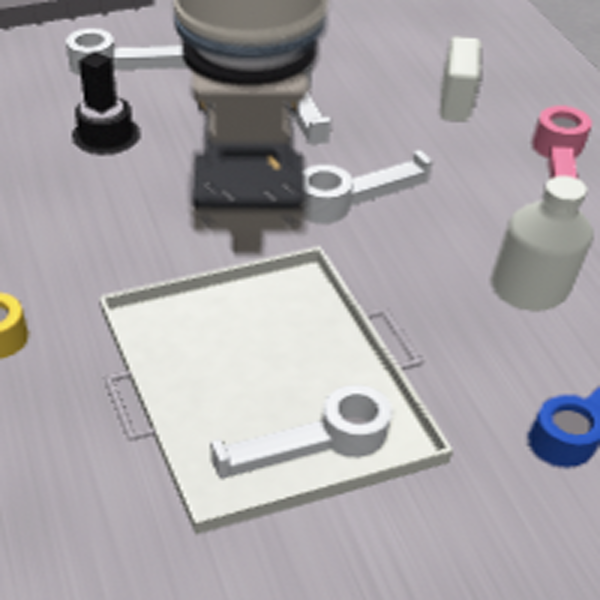

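Run:
```python
from look import *
d=np.load('top_9.npy');P=cloud('top',d).reshape(-1,3)
Q=P[(P[:,2]>.05)&(P[:,2]<.2)&(P[:,0]>.55)&(P[:,0]<.9)&(P[:,1]<-.1)&(P[:,1]>-.4)];print(Q.mean(0),Q.min(0),Q.max(0))
Q=Q[Q[:,2]>.12];print(Q.mean(0),Q.min(0),Q.max(0))
d=np.load('side_9.npy');P=cloud('side',d).reshape(-1,3)
Q=P[(P[:,2]>.05)&(P[:,2]<.2)&(P[:,0]>.6)&(P[:,0]<.9)&(P[:,1]<-.1)&(P[:,1]>-.4)];print(Q.mean(0),Q.min(0),Q.max(0))
print(atz('top',[(429,146)],.1),atz('side',[(429,272)],0))
```

```text
[ 0.71750054 -0.29666786  0.10674898] [ 0.69430852 -0.33566328  0.05012029] [ 0.85735422 -0.12048811  0.15351384]
[ 0.72457987 -0.30237268  0.14421664] [ 0.71189245 -0.31904518  0.12008068] [ 0.74097158 -0.28599052  0.15351384]
[ 0.71846247 -0.31898147  0.100649  ] [ 0.6950302  -0.33862153  0.05002919] [ 0.75629584 -0.27914755  0.15196791]
[[ 0.69663823 -0.29413674  0.1       ]] [[ 0.73174462 -0.31675747  0.        ]]
```

arm_command(steps=[[[0.06,0.03,0],0.17,0.6],[[0.1,0.09,0],0.34,0.6],[[0.14,0.13,0],0.496,0.6],[[0.159,0.1515,-0.01],0.496,0.6],[[0.159,0.1515,-0.07],0.496,0.6],[[0.159,0.1515,-0.12],0.496,0.6],[[0.159,0.1515,-0.125],0.496,0.6]])

```text
time: 29.02
ee_pos: [0.6422, -0.1411, 0.0517]
orientation: [-1.56, -0.134, 0.147]
ft_force: [-0.1, -0.3, 0.5]
width: 0.601
```

Run:
```python
from look import *
st();im,_=snap('side','14')
cv2.imwrite('pics/v14.png',cv2.resize(im[130:280,300:480],None,fx=4,fy=4,interpolation=2))
```

```text
t 29.02 tcp [ 0.6422 -0.1411  0.0517] jaw deg 100.2 tilt [-0.009  0.006 -1.   ] F [-0.1 -0.3  0.5] w 0.601 q6 -1.97
```

View pics/v14.png

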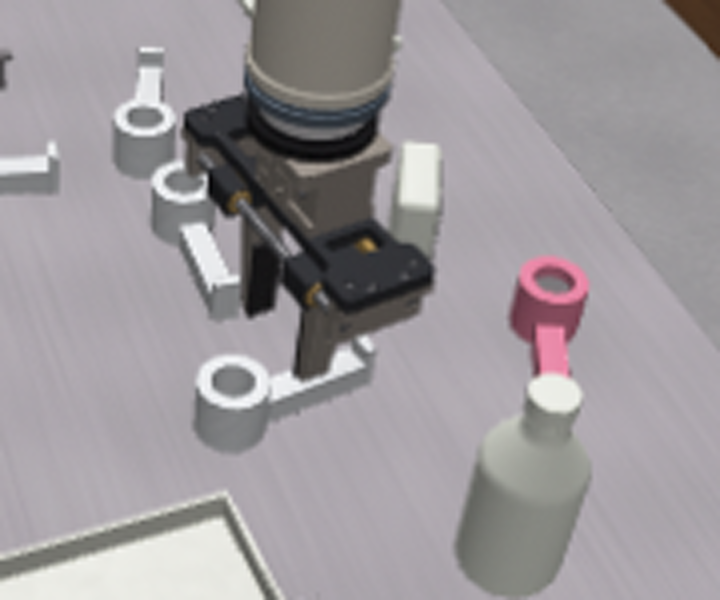

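arm_command(steps=[[[0.0043,-0.0076,0],0,0.6],[[0.0043,-0.0076,-0.01],0,0.6],[[0.0043,-0.0076,-0.035],0,0.6],[[0.0043,-0.0076,-0.0465],0,0.6],[[0.0043,-0.0076,-0.0465],0,0.6]])

```text
time: 29.7
ee_pos: [0.6477, -0.1492, 0.0067]
orientation: [-1.561, -0.135, 0.145]
ft_force: [0.8, -0.2, -0.1]
width: 0.602
```

arm_command(steps=[[[0,0,0],0,0.1],[[0,0,0],0,0.1],[[0,0,0],0,0.1],[[0,0,0],0,0.1],[[0,0,0],0,0.1],[[0,0,0],0,0.1]])

```text
time: 30.45
ee_pos: [0.648, -0.1493, 0.007]
orientation: [-1.561, -0.136, 0.144]
ft_force: [-0.1, -0.6, 4.0]
width: 0.216
```

arm_command(steps=[[[0,0,0.05],0,0.1],[[0,0,0.1],0,0.1],[[-0.01,0,0.14],-0.15,0.1],[[-0.05,0,0.14],-0.33,0.1],[[-0.09,-0.01,0.14],-0.51,0.1],[[-0.13,-0.03,0.14],-0.69,0.1],[[-0.15,-0.06,0.14],-0.87,0.1],[[-0.16,-0.1,0.14],-1.05,0.1]])

```text
time: 31.45
ee_pos: [0.4863, -0.2493, 0.1467]
orientation: [-1.453, 0.686, -0.681]
ft_force: [0.6, -0.7, -3.2]
width: 0.211
```

arm_command(steps=[[[0,-0.03,0],-0.18,0.1],[[0,-0.06,0],-0.36,0.1],[[0,-0.1,0],-0.54,0.1],[[0,-0.1,0],-0.72,0.1],[[0,-0.1,0],-0.9,0.1],[[0,-0.1,0],-1.08,0.1],[[0,-0.1,0],-1.26,0.1],[[0,-0.1,0],-1.44,0.1]])

```text
time: 32.45
ee_pos: [0.4858, -0.3489, 0.146]
orientation: [-0.746, 1.734, -1.737]
ft_force: [0.1, 0.1, -1.6]
width: 0.218
```

Run:
```python
from look import *
st();im,_=snap('side','15')
cv2.imwrite('pics/v15.png',cv2.resize(im[150:400,250:450],None,fx=3,fy=2.4,interpolation=2))
```

```text
t 32.45 tcp [ 0.4858 -0.3489  0.146 ] jaw deg -43.1 tilt [ 0.007  0.002 -1.   ] F [ 0.1  0.1 -1.6] w 0.218 q6 0.12
```

View pics/v15.png

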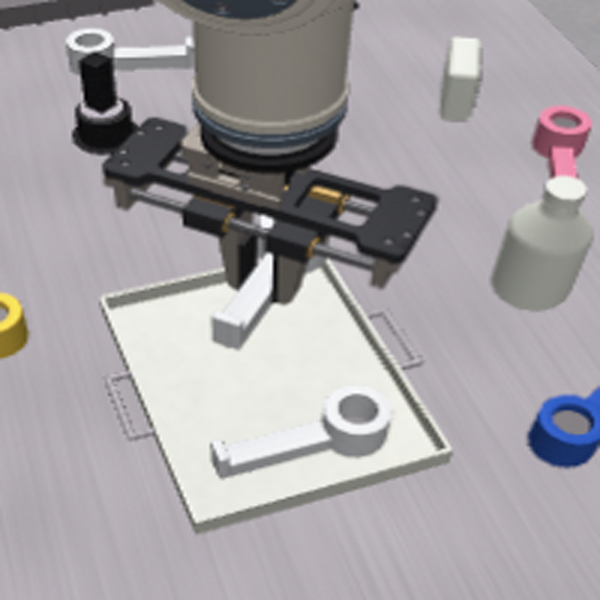

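arm_command(steps=[[[-0.003,-0.002,0],-0.18,0.1],[[-0.003,-0.002,0],-0.36,0.1],[[-0.003,-0.002,0],-0.54,0.1],[[-0.003,-0.002,0],-0.72,0.1],[[-0.003,-0.002,-0.04],-0.766,0.1],[[-0.003,-0.002,-0.1],-0.766,0.1],[[-0.003,-0.002,-0.125],-0.766,0.1],[[-0.003,-0.002,-0.133],-0.766,0.1]])

```text
time: 33.5
ee_pos: [0.4815, -0.3499, 0.011]
orientation: [-0.047, 2.195, -2.198]
ft_force: [0.4, 0.5, -3.2]
width: 0.214
```

arm_command(steps=[[[0,0,-0.002],0,0.1],[[0,0,-0.002],0,0.38],[[0,0,-0.002],0,0.38],[[0,0,-0.002],0,0.38],[[0,0,0.05],0,0.38],[[0,0,0.11],0,0.38],[[0,0,0.17],0,0.5],[[0.02,0.06,0.17],0.18,0.6]])

```text
time: 34.5
ee_pos: [0.504, -0.2944, 0.1868]
orientation: [-0.225, 2.088, -2.106]
ft_force: [1.0, 1.0, -1.3]
width: 0.575
```

Run:
```python
from look import *
st();im,_=snap('side','16');snap('top','16')
print([np.round(r,4) for r in rings('side',im,y0=-.5)])
cv2.imwrite('pics/v16.png',cv2.resize(im[100:400,220:460],None,fx=2.5,fy=2,interpolation=2))
```

```text
t 34.50 tcp [ 0.504  -0.2944  0.1868] jaw deg -77.1 tilt [ 0.013 -0.007 -1.   ] F [ 1.   1.  -1.3] w 0.575 q6 0.81
[array([0.456 , 0.131 , 0.9152]), array([ 0.3055, -0.248 ,  0.8886]), array([ 0.5295, -0.3465,  0.8214]), array([ 0.535, -0.417,  0.821])]
```

View pics/v16.png

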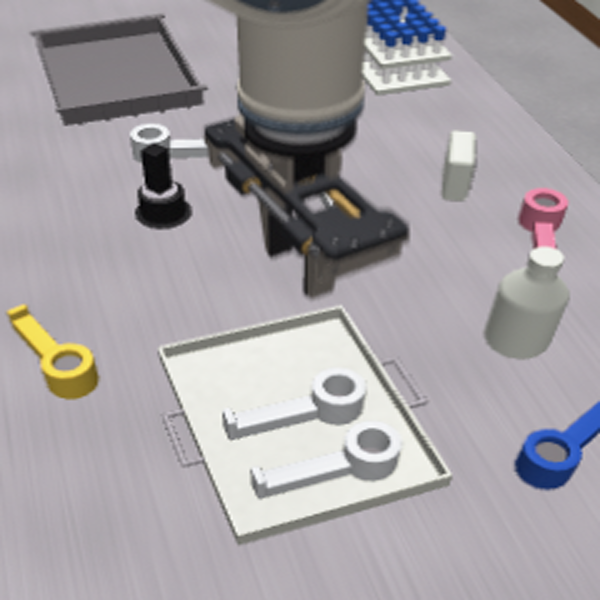

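arm_command(steps=[[[0.02,0.05,0],0.18,0.6],[[0.04,0.1,0],0.36,0.6],[[0.06,0.15,0],0.54,0.6],[[0.08,0.2,0],0.72,0.6],[[0.1,0.25,0],0.9,0.6],[[0.13,0.288,0],1.08,0.6],[[0.13,0.288,0],1.26,0.6],[[0.13,0.288,0],1.36,0.6]])

```text
time: 35.6
ee_pos: [0.6327, 0.0012, 0.182]
orientation: [-1.217, 1.191, -1.186]
ft_force: [0.1, 0.5, 0.2]
width: 0.596
```

Run:
```python
from look import *
st();im,_=snap('side','17')
print([np.round(r,4) for r in rings('side',im,y0=-.5)])
cv2.imwrite('pics/v17.png',cv2.resize(im[100:250,270:450],None,fx=4,fy=4,interpolation=2))
```

```text
t 35.60 tcp [0.6327 0.0012 0.182 ] jaw deg 1.5 tilt [ 0.001  0.005 -1.   ] F [0.1 0.5 0.2] w 0.596 q6 -0.03
[array([0.6335, 0.037 , 0.9352]), array([0.456 , 0.131 , 0.9195]), array([ 0.3055, -0.248 ,  0.8923]), array([0.6285, 0.1185, 0.89  ]), array([ 0.5295, -0.3465,  0.8242]), array([ 0.535 , -0.417 ,  0.8232])]
```

View pics/v17.png

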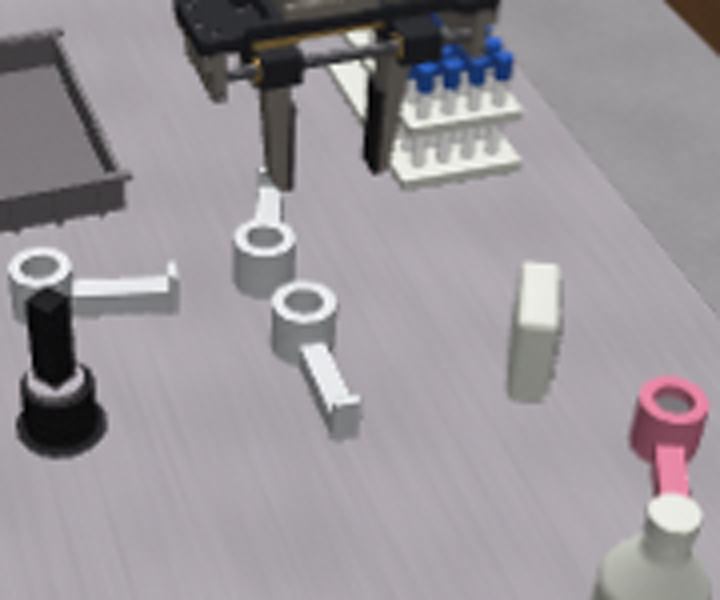

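arm_command(steps=[[[0.001,-0.008,-0.05],-0.012,0.6],[[0.001,-0.008,-0.1],-0.012,0.6],[[0.001,-0.008,-0.13],-0.012,0.6],[[0.001,-0.008,-0.155],-0.012,0.6],[[0.001,-0.008,-0.17],-0.012,0.6],[[0.001,-0.008,-0.176],-0.012,0.6],[[0.001,-0.008,-0.176],-0.012,0.6]])

```text
time: 36.52
ee_pos: [0.6338, -0.0072, 0.0063]
orientation: [-1.213, 1.198, -1.193]
ft_force: [0.3, -0.4, 0.4]
width: 0.601
```

arm_command(steps=[[[0,0,0],0,0.1],[[0,0,0],0,0.1],[[0,0,0],0,0.1],[[0,0,0],0,0.1],[[0,0,0],0,0.1],[[0,0,0],0,0.1]])

```text
time: 37.28
ee_pos: [0.6338, -0.0072, 0.0066]
orientation: [-1.213, 1.198, -1.193]
ft_force: [-1.2, 0.2, 4.8]
width: 0.216
```

arm_command(steps=[[[0,0,0.05],0,0.1],[[0,0,0.11],0,0.1],[[-0.02,-0.02,0.14],-0.15,0.1],[[-0.05,-0.06,0.14],-0.33,0.1],[[-0.08,-0.11,0.14],-0.51,0.1],[[-0.11,-0.16,0.14],-0.69,0.1],[[-0.14,-0.21,0.14],-0.87,0.1],[[-0.154,-0.26,0.14],-1.05,0.1]])

```text
time: 38.28
ee_pos: [0.4779, -0.2683, 0.1462]
orientation: [-0.519, 1.921, -1.919]
ft_force: [0.5, -0.8, -1.2]
width: 0.216
```

arm_command(steps=[[[0,-0.014,0],-0.18,0.1],[[0,-0.014,0],-0.36,0.1],[[0,-0.014,0],-0.484,0.1],[[0,-0.014,0],-0.484,0.1]])

```text
time: 38.78
ee_pos: [0.4775, -0.2822, 0.1458]
orientation: [-0.049, 2.195, -2.194]
ft_force: [-0.1, 0.5, -1.7]
width: 0.213
```

Run:
```python
from look import *
st();im,_=snap('side','18')
cv2.imwrite('pics/v18.png',cv2.resize(im[150:400,250:450],None,fx=3,fy=2.4,interpolation=2))
```

```text
t 38.77 tcp [ 0.4775 -0.2822  0.1458] jaw deg -87.2 tilt [ 0.004  0.    -1.   ] F [-0.1  0.5 -1.7] w 0.213 q6 0.98
```

View pics/v18.png

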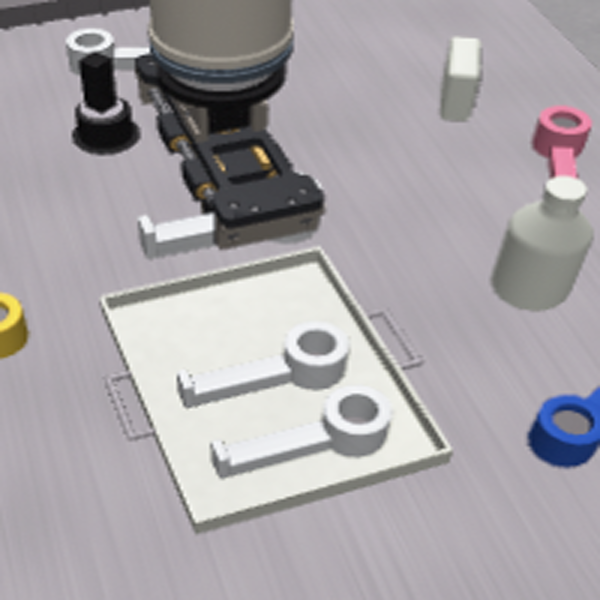

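arm_command(steps=[[[0.002,0,-0.05],0,0.1],[[0.002,0,-0.1],0,0.1],[[0.002,0,-0.125],0,0.1],[[0.002,0,-0.133],0,0.1],[[0.002,0,-0.136],0,0.1],[[0.002,0,-0.136],0,0.1]])

```text
time: 39.58
ee_pos: [0.4803, -0.2825, 0.0108]
orientation: [-0.051, 2.192, -2.193]
ft_force: [-0.2, 0.3, -2.3]
width: 0.214
```

arm_command(steps=[[[0,0,0],0,0.38],[[0,0,0],0,0.38],[[0,0,0],0,0.38],[[0,0,0.05],0,0.38],[[0,0,0.11],0,0.38],[[0,0,0.17],0,0.5],[[0.02,0.06,0.19],0.18,0.6],[[0.04,0.12,0.2],0.36,0.6]])

```text
time: 40.58
ee_pos: [0.5196, -0.167, 0.212]
orientation: [-0.41, 1.988, -1.991]
ft_force: [0.4, -0.4, 0.6]
width: 0.603
```

Run:
```python
from look import *
st();im,_=snap('side','19')
print([np.round(r,4) for r in rings('side',im,y0=-.5)])
cv2.imwrite('pics/v19.png',cv2.resize(im[100:400,220:460],None,fx=2.5,fy=2,interpolation=2))
```

```text
t 40.58 tcp [ 0.5196 -0.167   0.212 ] jaw deg -66.2 tilt [ 0.009  0.    -1.   ] F [ 0.4 -0.4  0.6] w 0.603 q6 0.84
[array([0.456 , 0.131 , 0.9176]), array([ 0.3055, -0.248 ,  0.8911]), array([ 0.527 , -0.28  ,  0.8818]), array([ 0.5295, -0.3465,  0.864 ]), array([ 0.535 , -0.417 ,  0.8223])]
```

View pics/v19.png

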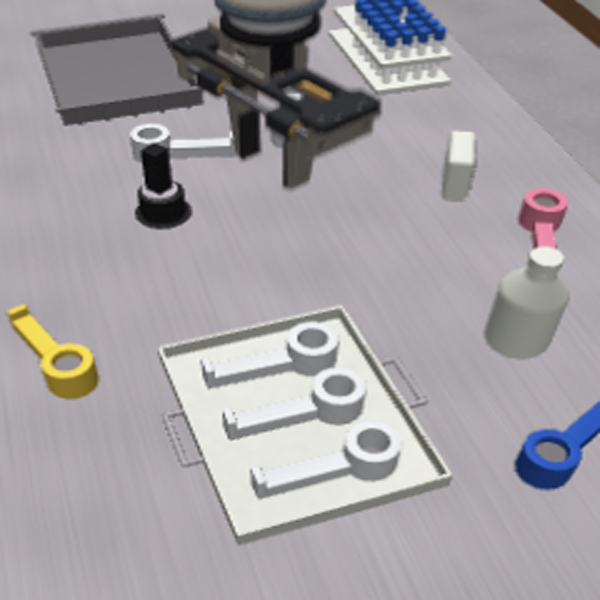

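Run:
```python
from look import *
for n in('top','side'):
    P=cloud(n,np.load(f'{n}_9.npy')).reshape(-1,3)
    Q=P[(P[:,2]>.02)&(P[:,2]<.2)&(P[:,0]>.67)&(P[:,0]<.95)&(P[:,1]>.05)&(P[:,1]<.5)];print(n,np.percentile(Q,1,axis=0),np.percentile(Q,99,axis=0))
    Q=P[(P[:,2]>.03)&(P[:,2]<.1)&(P[:,0]>.67)&(P[:,0]<.85)&(P[:,1]>-.1)&(P[:,1]<.05)];print('timer',Q.mean(0),Q.min(0),Q.max(0))
```

```text
top [0.77830987 0.20851225 0.05317076] [0.87392393 0.39422942 0.11103376]
timer [ 0.77732732 -0.03135281  0.06652013] [ 0.75301517 -0.06941731  0.0304991 ] [0.80903844 0.00577326 0.07978649]
side [0.78053471 0.20279428 0.02196761] [0.87490715 0.38389273 0.10893407]
timer [ 0.77791405 -0.04823567  0.06302493] [ 0.75731536 -0.0749286   0.03003236] [0.81227126 0.00142228 0.07731177]
```

arm_command(steps=[[[0.03,0.05,0],0.18,0.6],[[0.05,0.1,0],0.36,0.6],[[0.07,0.16,0],0.54,0.6],[[0.09,0.21,0],0.72,0.6],[[0.11,0.26,0],0.836,0.6],[[0.123,0.3,0],0.836,0.6],[[0.123,0.331,0],0.836,0.6],[[0.123,0.331,0],0.836,0.6]])

```text
time: 41.62
ee_pos: [0.6443, 0.1723, 0.2123]
orientation: [-1.04, 1.434, -1.423]
ft_force: [0.3, -0.6, -0.4]
width: 0.601
```

Run:
```python
from look import *
st();im,_=snap('side','20')
print([np.round(r,4) for r in rings('side',im,y0=-.5)])
cv2.imwrite('pics/v20.png',cv2.resize(im[80:230,240:420],None,fx=4,fy=4,interpolation=2))
```

```text
t 41.62 tcp [0.6443 0.1723 0.2123] jaw deg -17.5 tilt [ 0.003  0.01  -1.   ] F [ 0.3 -0.6 -0.4] w 0.601 q6 0.56
[array([ 0.511 , -0.2565,  0.9353]), array([0.456, 0.131, 0.921]), array([ 0.3055, -0.248 ,  0.8932]), array([0.6285, 0.1185, 0.8905]), array([ 0.5295, -0.3465,  0.8252]), array([ 0.535 , -0.417 ,  0.8243])]
```

View pics/v20.png

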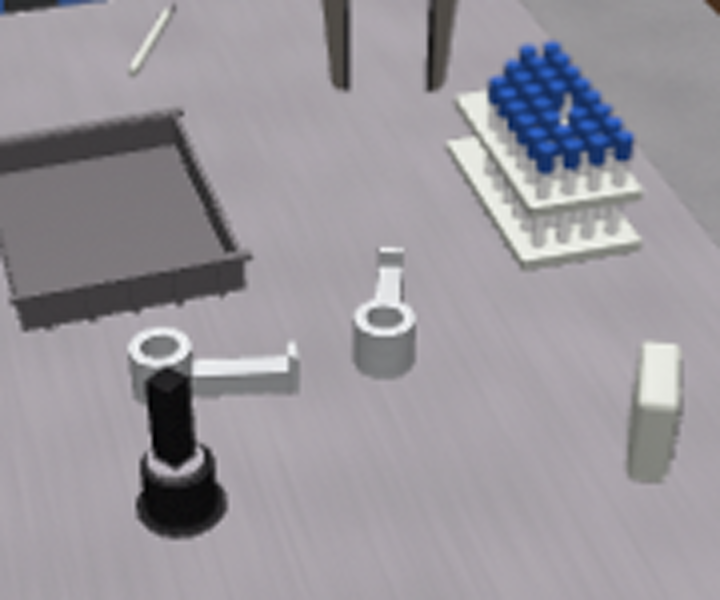

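Run:
```python
import cv2
im=cv2.imread('pics/side_20.png');cv2.imwrite('pics/v21.png',cv2.resize(im[220:390,260:420],None,fx=4,fy=3.5,interpolation=2))
```

```text
(no output)
```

View pics/v21.png

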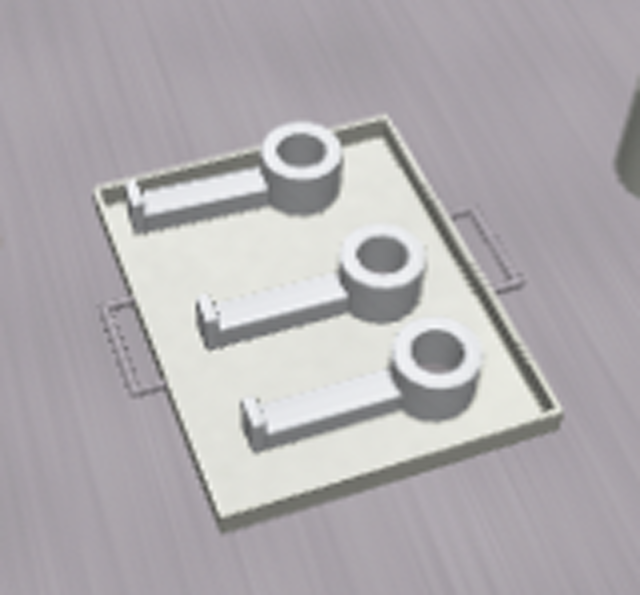

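arm_command(steps=[[[-0.002,-0.008,-0.05],-0.014,0.6],[[-0.002,-0.008,-0.1],-0.014,0.6],[[-0.002,-0.008,-0.15],-0.014,0.6],[[-0.002,-0.008,-0.185],-0.014,0.6],[[-0.002,-0.008,-0.2],-0.014,0.6],[[-0.002,-0.008,-0.206],-0.014,0.6],[[-0.002,-0.008,-0.206],-0.014,0.6]])

```text
time: 42.55
ee_pos: [0.643, 0.1627, 0.0073]
orientation: [-1.03, 1.444, -1.434]
ft_force: [-0.4, -0.2, 0.1]
width: 0.599
```

arm_command(steps=[[[0,0,0],0,0.1],[[0,0,0],0,0.1],[[0,0,0],0,0.1],[[0,0,0],0,0.1],[[0,0,0],0,0.1],[[0,0,0],0,0.1]])

```text
time: 43.3
ee_pos: [0.6433, 0.1628, 0.0076]
orientation: [-1.03, 1.443, -1.434]
ft_force: [-0.6, -0.4, 5.3]
width: 0.213
```

arm_command(steps=[[[0,0,0.05],0,0.1],[[0,0,0.11],0,0.1],[[-0.02,0.02,0.14],0.15,0.1],[[-0.06,0.05,0.14],0.33,0.1],[[-0.1,0.09,0.14],0.51,0.1],[[-0.14,0.13,0.14],0.69,0.1],[[-0.17,0.17,0.14],0.87,0.1],[[-0.19,0.21,0.14],1.05,0.1]])

```text
time: 44.3
ee_pos: [0.4512, 0.3735, 0.1471]
orientation: [-1.466, 0.66, -0.644]
ft_force: [0.8, 1.1, -2.6]
width: 0.213
```

arm_command(steps=[[[-0.01,0.03,0],0.18,0.1],[[-0.01,0.03,0],0.36,0.1],[[-0.01,0.03,0],0.54,0.1],[[-0.01,0.03,0],0.72,0.1],[[-0.01,0.03,0],0.875,0.1],[[-0.01,0.03,0],0.875,0.1]])

```text
time: 45.05
ee_pos: [0.4407, 0.4031, 0.1464]
orientation: [-1.571, -0.021, 0.04]
ft_force: [-0.1, 0.1, -2.8]
width: 0.215
```

Run:
```python
from look import *
st();im,_=snap('side','22')
cv2.imwrite('pics/v22.png',cv2.resize(im[60:210,200:380],None,fx=4,fy=4,interpolation=2))
```

```text
t 45.05 tcp [0.4407 0.4031 0.1464] jaw deg 92.2 tilt [-0.012 -0.001 -1.   ] F [-0.1  0.1 -2.8] w 0.215 q6 -0.88
```

View pics/v22.png

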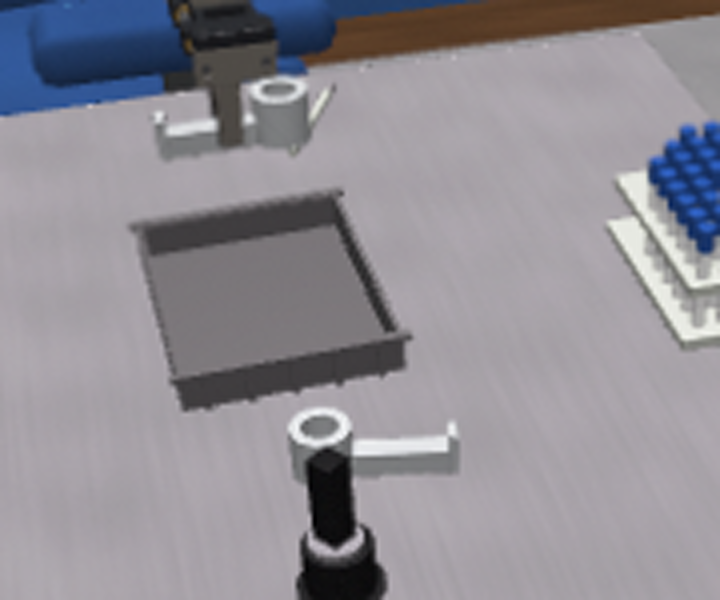

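arm_command(steps=[[[0.001,0,-0.05],0,0.1],[[0.001,0,-0.1],0,0.1],[[0.001,0,-0.12],0,0.1],[[0.001,0,-0.129],0,0.1],[[0.001,0,-0.133],0,0.1],[[0.001,0,-0.133],0,0.1]])

```text
time: 45.85
ee_pos: [0.4424, 0.4037, 0.0146]
orientation: [-1.57, -0.02, 0.037]
ft_force: [0.2, -0.3, -1.9]
width: 0.214
```

arm_command(steps=[[[0,0,0],0,0.38],[[0,0,0],0,0.38],[[0,0,0],0,0.38],[[0,0,0.05],0,0.38],[[0,0,0.11],0,0.38],[[0,0,0.17],0,0.5],[[0,-0.06,0.17],0,0.6],[[0,-0.12,0.17],-0.1,0.6]])

```text
time: 46.85
ee_pos: [0.4427, 0.283, 0.1857]
orientation: [-1.568, 0.057, -0.043]
ft_force: [-0.4, 0.2, -0.2]
width: 0.597
```

Run:
```python
from look import *
st();im,_=snap('side','23')
cv2.imwrite('pics/v23.png',cv2.resize(im[60:210,200:380],None,fx=4,fy=4,interpolation=2))
print([np.round(r,4) for r in rings('side',im,y0=-.5,y1=.5)])
```

```text
t 46.85 tcp [0.4427 0.283  0.1857] jaw deg 86.3 tilt [-0.009  0.002 -1.   ] F [-0.4  0.2 -0.2] w 0.597 q6 -0.95
[array([ 0.511 , -0.2565,  0.9354]), array([0.456 , 0.131 , 0.9212]), array([0.4885, 0.41  , 0.8955]), array([ 0.3055, -0.248 ,  0.8935]), array([ 0.5295, -0.3465,  0.8256]), array([ 0.535 , -0.417 ,  0.8244])]
```

View pics/v23.png

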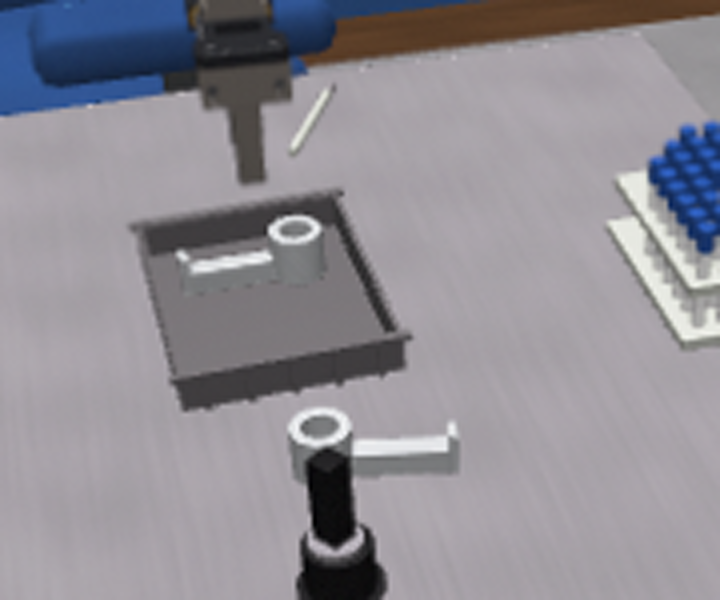

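arm_command(steps=[[[0.03,-0.05,0],-0.14,0.6],[[0.05,-0.1,0],-0.14,0.6],[[0.0655,-0.161,0],-0.14,0.6],[[0.0655,-0.161,0],-0.14,0.6],[[0.0655,-0.161,-0.05],-0.14,0.6],[[0.0655,-0.161,-0.08],-0.14,0.6],[[0.0655,-0.161,-0.08],-0.14,0.6]])

```text
time: 47.78
ee_pos: [0.5046, 0.1158, 0.103]
orientation: [-1.568, 0.178, -0.153]
ft_force: [-0.7, 0.1, 1.0]
width: 0.599
```

Run:
```python
from look import *
st();im,_=snap('side','24')
cv2.imwrite('pics/v24.png',cv2.resize(im[80:230,220:400],None,fx=4,fy=4,interpolation=2))
```

```text
t 47.77 tcp [0.5046 0.1158 0.103 ] jaw deg 77.9 tilt [-0.016 -0.001 -1.   ] F [-0.7  0.1  1. ] w 0.599 q6 -1.14
```

View pics/v24.png

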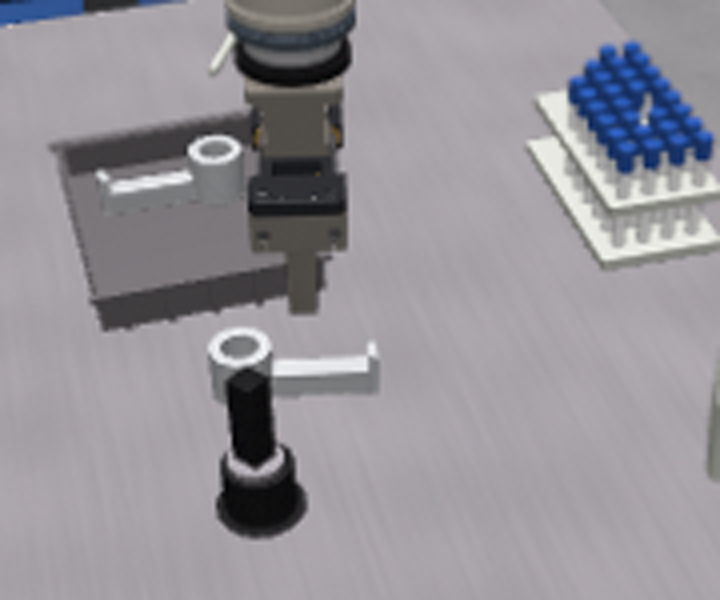

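arm_command(steps=[[[0.004,0.006,0],0.007,0.6],[[0.004,0.006,-0.02],0.007,0.6],[[0.004,0.006,-0.05],0.007,0.6],[[0.004,0.006,-0.08],0.007,0.6],[[0.004,0.006,-0.092],0.007,0.6],[[0.004,0.006,-0.097],0.007,0.6],[[0.004,0.006,-0.097],0.007,0.6]])

```text
time: 48.7
ee_pos: [0.5105, 0.1223, 0.0082]
orientation: [-1.567, 0.17, -0.15]
ft_force: [0.6, -0.5, 0.1]
width: 0.601
```

arm_command(steps=[[[0,0,0],0,0.1],[[0,0,0],0,0.1],[[0,0,0],0,0.1],[[0,0,0],0,0.1],[[0,0,0],0,0.1],[[0,0,0],0,0.1]])

```text
time: 49.45
ee_pos: [0.5106, 0.1223, 0.0084]
orientation: [-1.567, 0.169, -0.15]
ft_force: [-1.1, -1.7, 5.0]
width: 0.211
```

arm_command(steps=[[[0,0,0.05],0,0.1],[[0,0,0.11],0,0.1],[[0,0.03,0.14],-0.1,0.1],[[-0.02,0.08,0.14],-0.28,0.1],[[-0.04,0.13,0.14],-0.46,0.1],[[-0.06,0.17,0.14],-0.64,0.1],[[-0.075,0.18,0.14],-0.82,0.1],[[-0.075,0.18,0.14],-1.0,0.1]])

```text
time: 50.45
ee_pos: [0.4339, 0.303, 0.1478]
orientation: [-1.357, 0.947, -0.926]
ft_force: [-0.5, -0.1, -2.2]
width: 0.215
```

arm_command(steps=[[[0,0,0],-0.18,0.1],[[0,0,0],-0.36,0.1],[[0,0,0],-0.54,0.1],[[0,0,0],-0.72,0.1],[[0,0,0],-0.9,0.1],[[0,0,0],-1.08,0.1],[[0,0,0],-1.26,0.1],[[0,0,0],-1.44,0.1]])

```text
time: 51.45
ee_pos: [0.4335, 0.3028, 0.1472]
orientation: [-0.475, 1.952, -1.937]
ft_force: [-0.2, 0.3, -1.4]
width: 0.216
```

Run:
```python
from look import *
st();im,_=snap('side','25')
cv2.imwrite('pics/v25.png',cv2.resize(im[60:210,200:380],None,fx=4,fy=4,interpolation=2))
```

```text
t 51.45 tcp [0.4335 0.3028 0.1472] jaw deg -62.0 tilt [ 0.008  0.01  -1.   ] F [-0.2  0.3 -1.4] w 0.216 q6 1.68
```

View pics/v25.png

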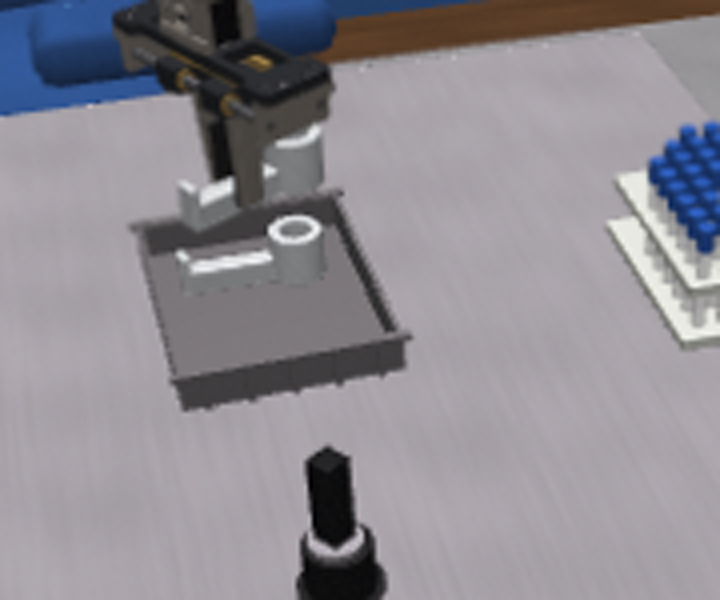

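arm_command(steps=[[[0.0015,0,0],-0.18,0.1],[[0.0015,0,0],-0.36,0.1],[[0.0015,0,0],-0.454,0.1],[[0.0015,0,-0.05],-0.454,0.1],[[0.0015,0,-0.1],-0.454,0.1],[[0.0015,0,-0.125],-0.454,0.1],[[0.0015,0,-0.133],-0.454,0.1],[[0.0015,0,-0.133],-0.454,0.1]])

```text
time: 52.5
ee_pos: [0.435, 0.3028, 0.0143]
orientation: [-0.018, 2.208, -2.197]
ft_force: [0.8, 0.3, -1.5]
width: 0.217
```

arm_command(steps=[[[0,0,0],0,0.38],[[0,0,0],0,0.38],[[0,0,0],0,0.38],[[0,0,0.05],0,0.38],[[0,0,0.11],0,0.38],[[0,0,0.17],0,0.5],[[-0.06,0,0.2],0.18,0.6],[[-0.1,0.05,0.2],0.36,0.6]])

```text
time: 53.5
ee_pos: [0.3374, 0.3491, 0.217]
orientation: [-0.382, 2.011, -1.993]
ft_force: [0.4, 0.5, -0.5]
width: 0.601
```

arm_command(steps=[[[-0.05,0.06,0],0.18,0.6],[[-0.1,0.12,0],0.36,0.6],[[-0.13,0.16,0],0.36,0.6],[[-0.13,0.2,0],0.36,0.6]])

```text
time: 54.0
ee_pos: [0.205, 0.5504, 0.2175]
orientation: [-0.691, 1.789, -1.767]
ft_force: [1.8, 1.0, 0.5]
width: 0.604
```

Run:
```python
from look import *
st();im,_=snap('side','26');im2,_=snap('top','26')
for n,i in(('side',im),('top',im2)):print(n,[np.round(r,4) for r in rings(n,i,y0=-.5,y1=.5,z=.048)])
```

```text
t 54.00 tcp [0.205  0.5504 0.2175] jaw deg -46.9 tilt [ 0.007  0.015 -1.   ] F [1.8 1.  0.5] w 0.604 q6 2.03
side [array([0.4905, 0.304 , 0.9498]), array([ 0.51  , -0.2595,  0.9366]), array([ 0.306 , -0.2505,  0.8902]), array([0.4875, 0.4035, 0.8863]), array([ 0.534 , -0.419 ,  0.8236]), array([ 0.5285, -0.3485,  0.8227])]
top [array([0.489 , 0.3075, 0.9455]), array([0.486 , 0.4075, 0.9409]), array([ 0.304 , -0.245 ,  0.8793]), array([ 0.5275, -0.3445,  0.8045]), array([ 0.533 , -0.415 ,  0.7994]), array([ 0.509 , -0.2555,  0.7977]), array([0.442 , 0.007 , 0.5869])]
```

View pics/side_26.png

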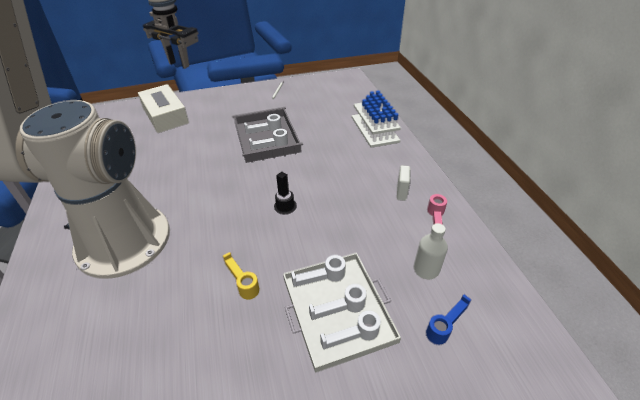

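View pics/top_26.png

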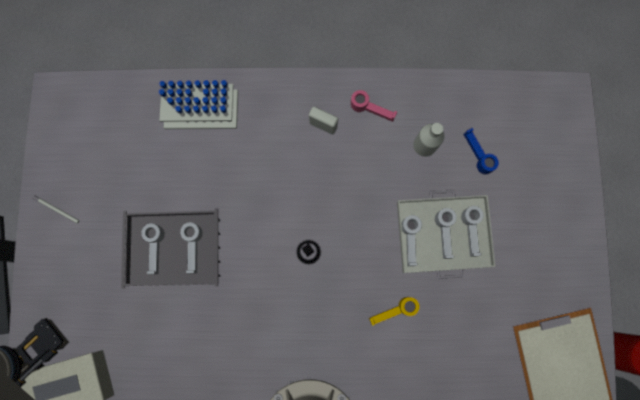

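Run:
```python
from look import *
bars([(.51,-.2575),(.528,-.3465),(.5335,-.417),(.4897,.3058),(.4868,.4055)],'26')
# heights: collar rim and lip via depth side
for n in('side','top'):
    P=cloud(n,np.load(f'{n}_26.npy')).reshape(-1,3)
    for c in [(.5095,-.2575),(.528,-.3465),(.5335,-.417),(.4897,.3058),(.4868,.4055)]:
        r=np.hypot(P[:,0]-c[0],P[:,1]-c[1]);q=P[(r<.024)&(r>.012)];
        o=[np.percentile(q[:,2],80)]
        for d in(.035,.06,.08):
            k=(abs(P[:,0]-c[0]+d)<.008)&(abs(P[:,1]-c[1])<.02);o.append(np.percentile(P[k,2],85))
        print(n,c,np.round(o,4))
    for nm,c in (('tray',(.489,-.35)),):
        pass
im=cv2.imread('pics/side_26.png')
cv2.imwrite('pics/v26.png',np.hstack([cv2.resize(im[245:370,270:400],None,fx=3,fy=3,interpolation=2),cv2.resize(im[160:220,260:310],(390,375),interpolation=2)]))
```

```text
top collar 0.5095 -0.2560 s0.80 lipdir -178.6 barpt 0.4536 -0.2584 n2003
side collar 0.5110 -0.2565 s0.93 lipdir -52.5 barpt 0.5472 -0.3028 n7083
top collar 0.5490 -0.3260 s0.00 lipdir 153.7 barpt 0.5019 -0.2725 n312
side collar 0.5490 -0.3260 s0.00 lipdir 179.0 barpt 0.4863 -0.3176 n9332
top collar 0.5545 -0.3965 s0.00 lipdir -176.1 barpt 0.4934 -0.4202 n1587
side collar 0.5545 -0.3965 s0.00 lipdir -174.0 barpt 0.4920 -0.3916 n7928
top collar 0.5105 0.2725 s0.00 lipdir 174.1 barpt 0.4524 0.3061 n2065
side collar 0.5105 0.2725 s0.00 lipdir -174.5 barpt 0.4486 0.3079 n2071
top collar 0.5075 0.2725 s0.00 lipdir 176.3 barpt 0.4493 0.3062 n2083
side collar 0.5075 0.2725 s0.00 lipdir -175.4 barpt 0.4471 0.3078 n2233
side (0.5095, -0.2575) [0.0461 0.0242 0.0242 0.0242]
side (0.528, -0.3465) [0.047  0.0255 0.0255 0.0253]
side (0.5335, -0.417) [0.0465 0.0248 0.0247 0.0244]
side (0.4897, 0.3058) [0.0477 0.0264 0.0267 0.0262]
side (0.4868, 0.4055) [0.0482 0.0271 0.0265 0.0266]
top (0.5095, -0.2575) [0.048  0.0267 0.0258 0.0268]
top (0.528, -0.3465) [0.0476 0.0244 0.0244 0.0255]
top (0.5335, -0.417) [0.0475 0.0248 0.0252 0.0259]
top (0.4897, 0.3058) [0.0503 0.0284 0.0287 0.0288]
top (0.4868, 0.4055) [0.0498 0.0288 0.0288 0.0288]
```

View pics/v26.png

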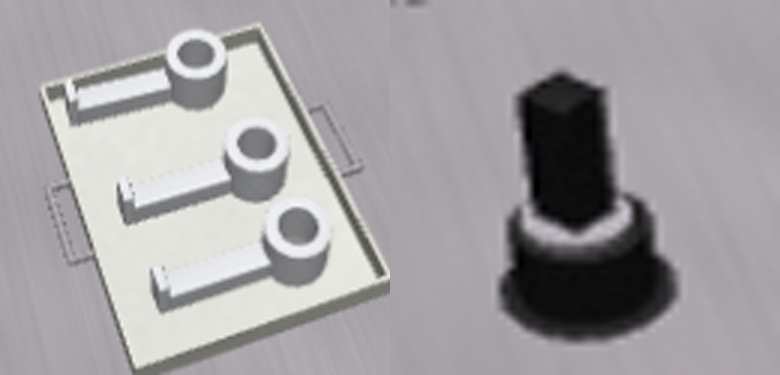

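```bash
python3 -c "
from look import *
st();print(robot.hand_in());st()"
```

```text
t 54.10 tcp [0.2058 0.5537 0.2171] jaw deg -46.8 tilt [ 0.007  0.017 -1.   ] F [0.2 0.1 0.4] w 0.597 q6 2.03
the job is handed in; nothing more can be done
None
the job is handed in; nothing more can be done
```

I gauged all five aluminium arms, sorted them, and put the gauge back in its stand. I handed the job in at about 54 s; `hand_in` gives no verdict.

- **Gauging:** Three arms passed, with the gauge seating on its flange at a TCP height of about 0.0836 m. Two were refused, stopping about 16 mm higher at 28 to 39 N. Which of these is hanger a to e can't be told from the images.
- **Placing:** The three passing arms are in the white tray and the two refused ones are in the grey tote. All lie across the floor with the collar at the side away from the robot.
- **Last checks:** Depth readings along every arm showed them flat, with bars 24–29 mm and collars 46–50 mm above the table, floor thickness included. The gauge is upright in its stand in the last pictures. The bottle and timer look unmoved in those pictures, and I didn't measure them again.
- **Knocked arm:** One passing arm was knocked about 3 cm inside the tray after I had placed it, so its collar sits close to the side wall. It still lies flat and within 2° of straight. Its collar is about 25 mm past the middle, inside the limits, so I left it there.
- **Checks that disagreed:** The two cameras differed by about 2–5 mm, so I used their average; it agreed with where the gauge seated. In the final angle check, the fit only worked for the knocked arm, and only from the top camera. For the other four I relied on the pictures and the gripper angle when I let go.

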